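# Load the nozzle washer, screw its lid down and switch it on

## Robot

A 7-joint arm with a two-finger parallel gripper is mounted at the origin on a cart in front of the work surface, level with it; the furniture and walls round the work are solid. World frame = base frame: x ahead of the robot, y to its left, z up, the work surface at z = 0. Lengths are in m, angles in rad, forces in N, time in s.
With the tool pointing down it reaches from about 0.35 to 0.9 m from the base axis. Payload 19.9 kg.
Tool frame: the origin (TCP) lies midway between the tips of the shut fingers; the grasp point (between the pads) lies 19 mm behind it; z points along the fingers, y is the direction in which the jaws open and shut (so a half turn about z gives the same grasp; the last joint's range is limited). The gripper opens to 85 mm and grips with 20 to 120 N. Pads are 22 mm wide; open, the fingers measure 114 mm over their backs; the gripper's body (76 mm by 85 mm) begins 54 mm behind the grasp point. The pads swing forward as they close: fully open they stand 13 mm farther back than shut.
Start: joints at [1.226, 0.417, -0.01, 1.614, 0.005, 1.111, -0.053], TCP at [0.187, -0.596, 0.231] pointing down, gripper open.
Joint ranges: [-2.81, 2.81], [-0.39, 2.02], [-1.27, 1.25], [0.06, 2.57], [-1.19, 4.33], [0.19, 2], [-2.82, 2.82]. Speed limits (rad/s): [1.89, 1.89, 2.39, 2.39, 3.01, 3.01, 3.01].

## Interface

Orientations are given as a unit quaternion [w, x, y, z].
In Python, from bench import ctrl gives the robot as it stands.
- The arm moves only by the shell command python3 -m crank 'ROWS'. ROWS is JSON, a list of rows, each an object of numbers: "dx", "dy", "dz": the shift along the tool's x, y, z in units of 25 mm (1.0 is 25 mm); "rx", "ry", "rz": the turn, a rotation vector about the tool's x, y, z in units of 5 degrees (1.0 is 5 degrees); "hand": the closure in counts, from 0 (fully open) to 255 (shut). A call has 1 to 12 rows; each row is the pose to reach, as a shift and turn from the pose measured when the call began, along the tool's axes at that moment; what a row does not reach only later rows make up. A row lasts 1/12 s, in which the tool goes at most 41.7 mm and 7.16 degrees, less where a joint would pass 70% of its speed; a pose out of reach is approached as far as the arm can. A call with a gripper value outside its range is refused whole. The fingers move at their own pace and stop on an object; the grip force is fixed at half the most. Time passes only in rows, so rows that repeat a pose let the fingers close. It gives the time, the measured TCP pose, the force and the opening at its end, in the units of the state.
- ctrl.get_obs(): the state, without advancing time (a new reading comes with each control period).
- ctrl.capture(name): name is "scene" or "side" or "wrist"; returns a dict with "pixels" (420x560x3 uint8, red, green, blue), "camera_matrix" (3x3 intrinsics, pixels), "distortion" ([k1, k2, p1, p2, k3] as OpenCV has them; the pictures are not rectified), "R" (3x3) and "t" (3): a world point X has camera coordinates R X + t. Camera axes: x right, y down, z forward; pixel columns grow to the right and rows downward; lengths in m; the calibration is good to about 2 mm. A picture is of the moment at which its call begins. There is no depth.
- ctrl.sign_off(): hands the job in, once; it reports no verdict.
Trained networks look in a picture, given as the dict that the camera call returned (one of the last four; its "shot" number tells which), for a name from the list of things; names that differ only in an ending like _2 or _b are one class to them, and where a whole thing is asked for, a point or a joint stands for the part that bears it (a point fixed in the world has none). Each returns a list of dicts, best first, with "conf" (0 to 1); they miss things now and then, are a little off and sometimes report something else, mostly with a low value. They report only what shows in the picture. A call takes as long as a camera call.
- ctrl.outline_of(target, picture): "mask" (420x560 bool, what is visible of it).
- ctrl.mark_of(target, picture): "point" ([x, y, z] in m, in world coordinates, good to about 4 mm: a listed point, or the origin of a listed thing).
The state is a dict: "time": time; "joints": joint angles; "dq": joint speeds; "joint_torque": joint torques, N m; "eef_pos": TCP position; "ee_rot": TCP orientation; "contact_force": force on the tool from outside, world axes, zero at the start; "torque": the same for the moment, N m; "grip_width": finger opening in m.
Only numpy, scipy, OpenCV 4.12 (cv2) and the standard library are available. Lean on these libraries where they do the work, as an engineer would, in place of code of your own. Each camera call takes 0.05 s, during which the arm holds its last target.

## Task

The nozzle washer has been left switched on and empty. First switch it off; then put all the piping nozzles from the wooden board into its pot, seat the lid level on the pot and screw it clockwise fully home, and only then switch the washer back on. Leave the other things on the worktop where they are.

Things in the scene. Friction and masses are not known exactly. Their poses are not given: they have to be found in the camera images.
- washer: Bench nozzle washer, fixed to the worktop: low steel base 260 mm (its x) by 130 mm (its y), deck 35 mm above the worktop. Origin: centre of its underside; x points away from the robot (turned a little from start to start). A steel pot stands on the deck 55 mm towards +x; a toggle switch on a black block (42 x 56 mm, top 55 mm above the worktop) 78 mm towards -x.
- pot_mouth (a point): Centre of the pot's mouth, level with its rim, 115 mm above the worktop; axes as the washer's. Mouth 64 mm clear at the rim, 68 below; inner floor 75 mm below the rim. Neck 76 mm outside, rim slightly tapered. Outside it runs a right-hand two-start thread standing out to 88 mm diameter, its top 5 to 10 mm below the rim.
- thread_start (a point): On the pot's axis, 17 mm below the rim; axes as the washer's. In degrees counter-clockwise (from above) from washer +x, and the same half a turn on: the upper thread covers -22 to 60; lugs drop through the opening with their centres at 75 to 140; turned clockwise from there they pass under the thread, and the lid sinks 5 mm over 85 degrees to an end stop near 0 (lugs at -5 to 0).
- lid: Screw lid: ribbed steel cap, 100 mm across, 25 mm high (plate 5, skirt open below, 93 inside, 20 deep), 160 g, with a black grip bar across its top. Origin: centre of the skirt's lower edge; x along the bar, z up. Starts flat on the worktop, skirt down. Origin below pot_mouth: 7 to 12 mm with lugs on top of the thread, about 17 in the opening, 20 screwed home with the bar along washer x.
- lid_bar (a point): Centre of the lid's grip bar, 37 mm above the lid's origin; axes as the lid's. The bar is 62 mm long (x), 14 mm wide (y), and stands 25 to 50 mm above the skirt's lower edge.
- lid_lug (a point): One of two equal lugs inside the skirt under the ends of the bar (this one at the lid's +x, 43.5 mm from the axis, 5 mm above the skirt's edge): 6 mm thick, 15 mm long, 81 mm apart inside. The lid fits over neck and thread with about 2.5 mm to spare all round. Half a turn of the lid makes no difference.
- toggle (a joint): Toggle switch lever, rad: -0.45 = off, leaning to the washer's +y (left, side marked with a white ring); +0.45 = on, leaning to its -y (right, side marked with a white bar). Over-centre: once past upright it falls to the other stop by itself; a push of 1 N will do. Starts on.
- switch_hinge (a point): Hinge of the toggle lever, at the top of the black block, 55 mm above the worktop, axis along the washer's x; axes as the washer's.
- toggle_tip (a point): Centre of the black ball (20 mm across) on the end of the toggle lever, 55 mm from the hinge; the stem is 10 mm thick.
- board: Wooden board, fixed, 160 x 230 x 12 mm, carrying 3 to 5 nozzles 80 mm or more apart. Origin: centre of its underside.
- nozzle_1: Plain aluminium piping nozzle, a hollow cone: 26 mm across its wide end (straight for the first 7 mm), 11 mm at its narrow end, 32 mm long, 30 g. Starts standing wide end down on the board. Origin: centre of the wide end; z: along its axis towards the narrow end. May be absent. 
- nozzle_2: Plain aluminium piping nozzle, a hollow cone: 26 mm across its wide end (straight for the first 7 mm), 11 mm at its narrow end, 32 mm long, 30 g. Starts standing wide end down on the board. Origin: centre of the wide end; z: along its axis towards the narrow end. May be absent. 
- nozzle_3: Plain aluminium piping nozzle, a hollow cone: 26 mm across its wide end (straight for the first 7 mm), 11 mm at its narrow end, 32 mm long, 30 g. Starts standing wide end down on the board. Origin: centre of the wide end; z: along its axis towards the narrow end. May be absent. 
- nozzle_4: Plain aluminium piping nozzle, a hollow cone: 26 mm across its wide end (straight for the first 7 mm), 11 mm at its narrow end, 32 mm long, 30 g. Starts standing wide end down on the board. Origin: centre of the wide end; z: along its axis towards the narrow end. May be absent. 
- nozzle_5: Plain aluminium piping nozzle, a hollow cone: 26 mm across its wide end (straight for the first 7 mm), 11 mm at its narrow end, 32 mm long, 30 g. Starts standing wide end down on the board. Origin: centre of the wide end; z: along its axis towards the narrow end. May be absent. 
- fluted_ring: Fluted steel pastry ring, 56 mm across, 30 mm high, beyond the board; leave alone. Origin: centre of its underside.
- butter: Wrapped butter stick, 120 x 33 x 32 mm, in front, right; leave alone. Origin: centre of its underside.
- cup: Steel measuring cup with flat handle, 61 x 135 x 37 mm, behind the washer; leave alone. Origin: centre of its underside.

How it is judged:
On the way, in this order (a step that is already met when the one before it is completed fails the run):
1. the washer is switched off while the pot is still empty and open (value of joint toggle below -0.35 rad and horizontal distance between lid and pot_mouth above 0.06 m and horizontal distance between each of nozzle_1, nozzle_2, nozzle_3, nozzle_4, nozzle_5 and pot_mouth above 0.045 m), for 0.2 s.
2. all the nozzles are in the pot, the washer off (value of joint toggle below -0.35 rad and horizontal distance between lid and pot_mouth above 0.06 m and horizontal distance between each of nozzle_1, nozzle_2, nozzle_3, nozzle_4, nozzle_5 and pot_mouth below 0.036 m and z of nozzle_1 in the frame of pot_mouth between -0.085 and 0 m and z of nozzle_2 in the frame of pot_mouth between -0.085 and 0 m and z of nozzle_3 in the frame of pot_mouth between -0.085 and 0 m and z of nozzle_4 in the frame of pot_mouth between -0.085 and 0 m and z of nozzle_5 in the frame of pot_mouth between -0.085 and 0 m), for 0.2 s.
3. the lid is screwed home on the pot, level, the washer still off (value of joint toggle below -0.35 rad and z of lid in the frame of pot_mouth between -0.0225 and -0.0185 m and horizontal distance between lid and pot_mouth below 0.004 m and angle between lid's own z axis and vertical below 0.05 rad and angle between the x axis of lid and the x axis of pot_mouth, either way round below 0.25 rad and horizontal distance between each of nozzle_1, nozzle_2, nozzle_3, nozzle_4, nozzle_5 and pot_mouth below 0.036 m and z of nozzle_1 in the frame of pot_mouth between -0.085 and 0 m and z of nozzle_2 in the frame of pot_mouth between -0.085 and 0 m and z of nozzle_3 in the frame of pot_mouth between -0.085 and 0 m and z of nozzle_4 in the frame of pot_mouth between -0.085 and 0 m and z of nozzle_5 in the frame of pot_mouth between -0.085 and 0 m), for 0.2 s.
At the end, for the whole second after the job is handed in: All nozzles present are inside the pot (below its rim); the lid's origin is 18.5 to 22.5 mm below pot_mouth, within 4 mm of its axis, level within 0.05 rad, the bar within 0.25 rad of the washer's x; the toggle is on (above 0.35 rad) (value of joint toggle above 0.35 rad and z of lid in the frame of pot_mouth between -0.0225 and -0.0185 m and horizontal distance between lid and pot_mouth below 0.004 m and angle between lid's own z axis and vertical below 0.05 rad and angle between the x axis of lid and the x axis of pot_mouth, either way round below 0.25 rad and horizontal distance between each of nozzle_1, nozzle_2, nozzle_3, nozzle_4, nozzle_5 and pot_mouth below 0.036 m and z of nozzle_1 in the frame of pot_mouth between -0.085 and 0 m and z of nozzle_2 in the frame of pot_mouth between -0.085 and 0 m and z of nozzle_3 in the frame of pot_mouth between -0.085 and 0 m and z of nozzle_4 in the frame of pot_mouth between -0.085 and 0 m and z of nozzle_5 in the frame of pot_mouth between -0.085 and 0 m and linear speed of lid below 0.02 m/s and contact force between lid and the fingers below 0.1 N); the robot touches nothing.
It fails at once if the fluted ring is pushed away by more than 4 cm (distance of fluted_ring from where it was at the start of the episode above 0.04 m).
It fails at once if the butter is pushed away by more than 4 cm (distance of butter from where it was at the start of the episode above 0.04 m).
It fails at once if the cup is pushed away by more than 4 cm (distance of cup from where it was at the start of the episode above 0.04 m).
Of nozzle_1, nozzle_2, nozzle_3, nozzle_4, nozzle_5 only 3 to 5 are there at a start; the rules pass over those that are not, and their reading is None.
At some moment in a run one of lid, nozzle_1, nozzle_2, nozzle_3, nozzle_4, nozzle_5 may be knocked a few centimetres aside while the robot is not near it.
It also fails if it takes over 208 s, if anything falls off the work surface, if the arm or the gripper's body presses on something with over 40 N, if the wrist force passes 120 N, or if a joint passes its speed limit or range.

## Working session

There is one attempt and no reset: what is moved stays moved. The work goes in short steps, Python scripts to look and compute and a shell command to move; the robot and the scene stay as the last step left them, time stands still between calls to the robot, and variables do not carry over. Pictures are saved under pics/ and viewed, and the job is handed in when it is done.

```bash
ls; mkdir -p pics
python3 - <<'E'
from bench import ctrl
import cv2
o=ctrl.get_obs(); print({k:o[k] for k in o})
for n in ["scene","side","wrist"]:
    p=ctrl.capture(n); cv2.imwrite(f"pics/{n}0.png",p["pixels"][:,:,::-1])
    for t in ["washer","pot_mouth","lid","lid_bar","toggle_tip","switch_hinge","nozzle_1","board","fluted_ring","butter","cup"]:
        try:
            for r in ctrl.mark_of(t,p)[:6]: print(n,t,[round(float(v),3) for v in r["point"]],round(r["conf"],2))
        except Exception as e: print(t,e)
E
```

```text
pics
{'time': 0.0, 'joints': array([ 1.2255147 ,  0.41794383, -0.01029525,  1.61415832,  0.00468313,
        1.11069987, -0.05302153]), 'dq': array([ 0.00102409,  0.00082024, -0.00043299, -0.00119206, -0.00136581,
        0.00052522,  0.00028025]), 'joint_torque': array([-1.50592055e-03, -8.64445639e+01,  6.77926596e-01, -4.34899950e+01,
        1.90792425e-02,  7.33348337e-03, -4.82649398e-06]), 'eef_pos': array([ 0.18684562, -0.5960623 ,  0.23068578]), 'ee_rot': array([-5.78751089e-04,  9.88488690e-01,  1.51293613e-01, -1.27965891e-04]), 'contact_force': array([ 0.04807338,  0.43820752, -0.13441096]), 'torque': array([ 0.02307447,  0.04734984, -0.02103886]), 'grip_width': 0.08553978153009732}
scene washer [0.545, -0.055, 0.0] 0.67
scene pot_mouth [0.604, -0.054, 0.112] 0.66
scene lid [0.556, -0.267, 0.0] 0.78
scene lid [0.475, -0.053, 0.056] 0.6
scene lid [0.5, 0.171, 0.018] 0.24
scene lid_bar [0.553, -0.271, 0.036] 0.97
scene toggle_tip [0.473, -0.077, 0.107] 0.57
scene switch_hinge [0.472, -0.054, 0.057] 0.78
scene nozzle_1 [0.495, 0.248, 0.012] 0.73
scene nozzle_1 [0.572, 0.299, 0.013] 0.65
scene nozzle_1 [0.504, 0.171, 0.016] 0.61
scene nozzle_1 [0.605, 0.151, 0.011] 0.46
scene board [0.549, 0.214, -0.0] 0.78
scene board [0.606, -0.056, 0.112] 0.69
scene board [0.475, -0.055, 0.054] 0.37
scene fluted_ring [0.737, 0.223, 0.002] 0.94
scene fluted_ring [0.471, -0.057, 0.055] 0.44
scene butter [0.355, -0.188, -0.001] 0.93
scene butter [0.502, 0.173, 0.016] 0.18
scene cup [0.752, 0.076, 0.001] 0.58
side pot_mouth [0.609, -0.052, 0.111] 0.56
side pot_mouth [0.744, 0.077, 0.005] 0.21
side lid [0.555, -0.267, 0.003] 0.62
side lid_bar [0.56, -0.27, 0.034] 0.86
side board [0.546, 0.214, 0.003] 0.91
side board [0.747, 0.075, 0.004] 0.39
side cup [0.746, 0.074, 0.005] 0.48
```

View pics/scene0.png

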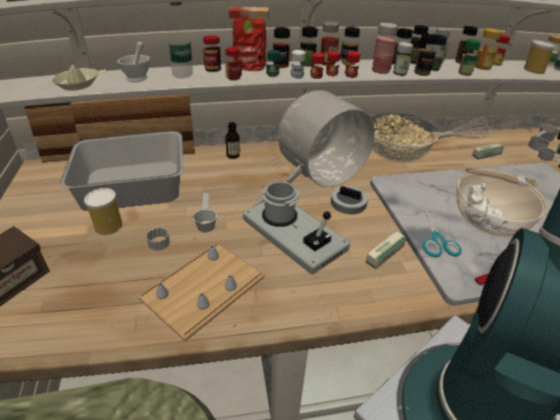

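View pics/side0.png

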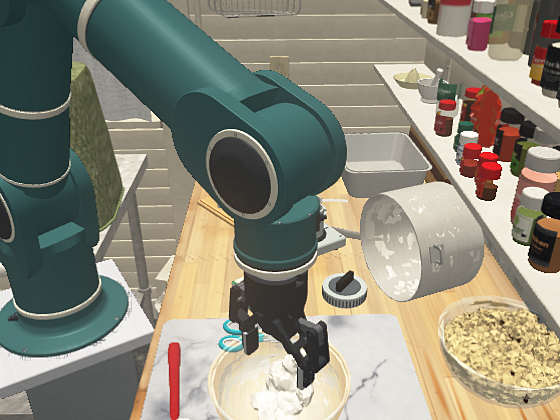

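```bash
cat > h.py <<'E'
from bench import ctrl
import cv2, numpy as np
from scipy.spatial.transform import Rotation as Ro
def obs():
    o=ctrl.get_obs(); return o
def R_of(o):
    w,x,y,z=o["ee_rot"]; return Ro.from_quat([x,y,z,w])
def proj(p,X):
    X=np.atleast_2d(np.array(X,float))
    rv,_=cv2.Rodrigues(np.array(p["R"])); 
    q,_=cv2.projectPoints(X,rv,np.array(p["t"],float),np.array(p["camera_matrix"]),np.array(p["distortion"],float))
    return q[:,0]
def ray(p,uv):
    q=cv2.undistortPoints(np.array([[uv]],float),np.array(p["camera_matrix"]),np.array(p["distortion"],float))[0,0]
    R=np.array(p["R"]);t=np.array(p["t"]).ravel()
    return -R.T@t, R.T@np.array([q[0],q[1],1.])
def atz(p,uv,z):
    c,d=ray(p,uv); return c+d*(z-c[2])/d[2]
def go(pos,yaw=None):
    """rows needed to reach tcp pos with tool down; yaw= world angle of tool x axis (deg)"""
    o=obs(); R=R_of(o); d=R.inv().apply(np.array(pos)-o["eef_pos"])/0.025
    M=R.as_matrix(); cy=np.degrees(np.arctan2(M[1,0],M[0,0]))
    if yaw is None: yaw=cy
    a=np.radians(yaw); T=np.array([[np.cos(a),np.sin(a),0],[np.sin(a),-np.cos(a),0],[0,0,-1]])
    rv=np.degrees((R.inv()*Ro.from_matrix(T)).as_rotvec())/5
    print("t=%.2f pos"%o["time"],np.round(o["eef_pos"],4),"yaw %.1f"%cy,"w %.4f"%o["grip_width"],"F",np.round(o["contact_force"],1))
    print("d",np.round(d,2),"r",np.round(rv,2),"rows~",np.ceil(max(np.linalg.norm(d)*25/41.7,np.linalg.norm(rv)*5/7.16)))
def snap(n,f,crop=None,s=1):
    p=ctrl.capture(n); im=p["pixels"][:,:,::-1].copy()
    if crop: im=im[crop[1]:crop[3],crop[0]:crop[2]]
    if s!=1: im=cv2.resize(im,None,fx=s,fy=s,interpolation=cv2.INTER_CUBIC)
    cv2.imwrite("pics/"+f,im); return p
E
sed -i 's/^def/def/' h.py
```

```text
(no output)
```

The scene view shows four nozzles at pixels (161,289), (203,298), (231,282) and (213,253). The washer pot is at (280,200), the toggle at (322,228) leaning right (on), and the lid at (349,200). A large tipped pot stands close behind the lid, at about (325,140). I'll work out roughly how far away the big pot is before moving.

Run:
```python
from h import *
a=snap("scene","s1.png",(230,90,420,280),4); b=snap("side","d1.png",(300,170,520,340),3.5)
print("scene cam",-np.array(a["R"]).T@np.array(a["t"]).ravel())
print("side cam",-np.array(b["R"]).T@np.array(b["t"]).ravel())
def tri(u,v):
    c1,d1=ray(a,u);c2,d2=ray(b,v)
    s=np.linalg.lstsq(np.c_[d1,-d2],c2-c1,rcond=None)[0]
    print(u,v,np.round((c1+d1*s[0]+c2+d2*s[1])/2,3),np.linalg.norm(c1+d1*s[0]-c2-d2*s[1]).round(3))
tri((325,187),(405,299)); tri((300,140),(385,250)); tri((372,125),(480,235))
go([0.473,-0.14,0.16],83)
```

```text
scene cam [0.00472465 0.4725428  0.67146923]
side cam [-0.07541437 -1.04629008  0.76226447]
(325, 187) (405, 299) [ 0.699 -0.324 -0.04 ] 0.008
(300, 140) (385, 250) [ 0.717 -0.249  0.096] 0.083
(372, 125) (480, 235) [ 0.693 -0.476  0.177] 0.091
t=1.90 pos [ 0.1869 -0.5964  0.2313] yaw 17.4 w 0.0852 F [-0.7  0.2  0.1]
d [ 16.38 -14.     2.85] r [ -0.     0.   -13.12] rows~ 14.0
```

View pics/s1.png

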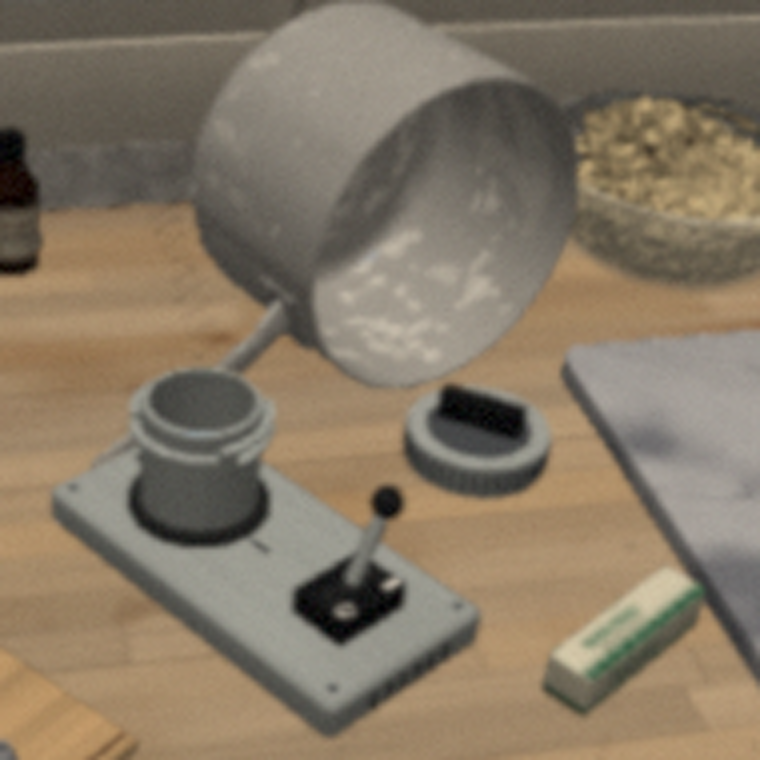

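View pics/d1.png

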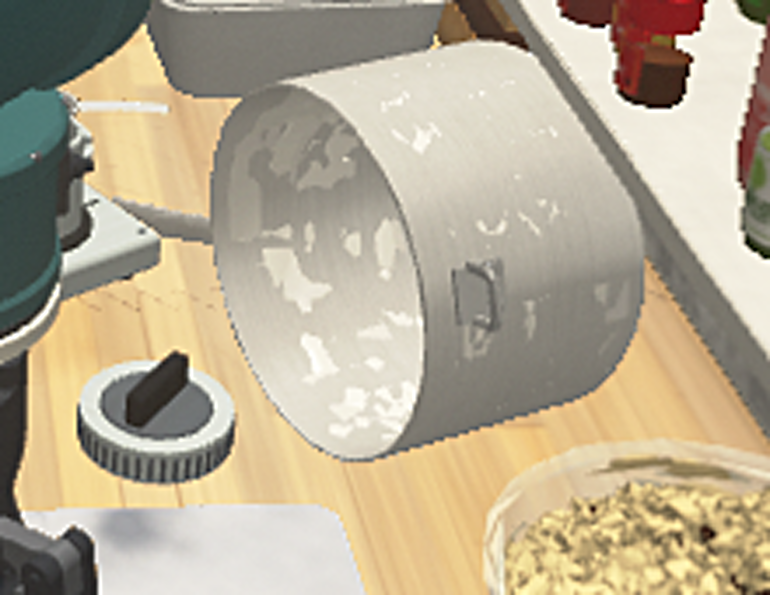

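```bash
python3 -m crank '[{"dx":8,"dy":-7,"dz":0.5,"rz":-6.5,"hand":255},{"dx":8,"dy":-7,"dz":0.5,"rz":-6.5,"hand":255},{"dx":8,"dy":-7,"dz":0.5,"rz":-6.5,"hand":255},{"dx":8,"dy":-7,"dz":0.5,"rz":-6.5,"hand":255},{"dx":8,"dy":-7,"dz":0.5,"rz":-6.5,"hand":255},{"dx":8,"dy":-7,"dz":0.5,"rz":-6.5,"hand":255},{"dx":8,"dy":-7,"dz":0.5,"rz":-6.5,"hand":255},{"dx":16.4,"dy":-14,"dz":2,"rz":-13.1,"hand":255},{"dx":16.4,"dy":-14,"dz":2,"rz":-13.1,"hand":255},{"dx":16.4,"dy":-14,"dz":2,"rz":-13.1,"hand":255},{"dx":16.4,"dy":-14,"dz":2,"rz":-13.1,"hand":255},{"dx":16.4,"dy":-14,"dz":2,"rz":-13.1,"hand":255}]'
python3 - <<'E'
from h import *
go([0.473,-0.14,0.16],83)
E
```

```text
t=1.90 pos [ 0.1869 -0.5964  0.2313] yaw 17.4 w 0.0852 F [-0.7  0.2  0.1]
d [ 16.38 -14.     2.85] r [ -0.     0.   -13.12] rows~ 14.0invalid input
```

```bash
python3 -m crank '[{"dx":8,"dy":-7,"dz":0.5,"rx":0,"ry":0,"rz":-6.5,"hand":255}]'; echo; python3 -m crank --help
```

```text
time: 1.98
eef_pos: [0.2042, -0.5649, 0.2291]
ee_rot: [0.001, 0.978, 0.208, -0.001]
contact_force: [1.4, -0.8, 1.0]
grip_width: 0.0751
invalid input: not JSON, or not a number
```

All six keys have to be given in each row.

Run:
```python
from h import *
go([0.473,-0.14,0.16],83)
```

```text
t=1.98 pos [ 0.2042 -0.5649  0.2291] yaw 24.0 w 0.0751 F [ 1.4 -0.8  1. ]
d [ 16.74 -11.16   2.71] r [ -0.     0.03 -11.8 ] rows~ 13.0
```

```bash
python3 -m crank '[{"dx":8,"dy":-5.5,"dz":0.5,"rx":0,"ry":0,"rz":-6,"hand":255},{"dx":8,"dy":-5.5,"dz":0.5,"rx":0,"ry":0,"rz":-6,"hand":255},{"dx":8,"dy":-5.5,"dz":0.5,"rx":0,"ry":0,"rz":-6,"hand":255},{"dx":8,"dy":-5.5,"dz":0.5,"rx":0,"ry":0,"rz":-6,"hand":255},{"dx":8,"dy":-5.5,"dz":0.5,"rx":0,"ry":0,"rz":-6,"hand":255},{"dx":8,"dy":-5.5,"dz":0.5,"rx":0,"ry":0,"rz":-6,"hand":255},{"dx":16.7,"dy":-11.2,"dz":2,"rx":0,"ry":0,"rz":-11.8,"hand":255},{"dx":16.7,"dy":-11.2,"dz":2,"rx":0,"ry":0,"rz":-11.8,"hand":255},{"dx":16.7,"dy":-11.2,"dz":2,"rx":0,"ry":0,"rz":-11.8,"hand":255},{"dx":16.7,"dy":-11.2,"dz":2,"rx":0,"ry":0,"rz":-11.8,"hand":255},{"dx":16.7,"dy":-11.2,"dz":2,"rx":0,"ry":0,"rz":-11.8,"hand":255},{"dx":16.7,"dy":-11.2,"dz":2,"rx":0,"ry":0,"rz":-11.8,"hand":255}]'
python3 - <<'E'
from h import *
go([0.473,-0.13,0.095],90)
p=snap("scene","s2.png")
w=snap("wrist","w2.png")
for n,q in(("scene",p),("wrist",w)):
  for t in ["washer","pot_mouth","lid_bar","lid","toggle_tip","switch_hinge","nozzle_1","thread_start"]:
    for r in ctrl.mark_of(t,q)[:5]: print(n,t,[round(float(v),4) for v in r["point"]],round(r["conf"],2))
E
```

```text
time: 2.98
eef_pos: [0.4655, -0.1483, 0.1795]
ee_rot: [0.0, 0.749, 0.663, -0.001]
contact_force: [1.1, -0.6, 0.1]
grip_width: -0.0004
t=2.98 pos [ 0.4655 -0.1483  0.1795] yaw 83.1 w -0.0004 F [ 1.1 -0.6  0.1]
d [0.77 0.21 3.38] r [-0.01  0.03 -1.39] rows~ 3.0
scene washer [0.5447, -0.0562, -0.0007] 0.81
scene pot_mouth [0.6067, -0.0569, 0.1154] 0.94
scene lid_bar [0.5534, -0.2717, 0.0359] 0.96
scene lid_bar [0.5477, 0.2144, 0.0022] 0.52
scene lid [0.5577, -0.269, 0.0022] 0.73
scene lid [0.7537, 0.0805, 0.0032] 0.4
scene lid [0.3559, -0.182, -0.0037] 0.21
scene toggle_tip [0.4772, -0.0778, 0.1057] 0.56
scene switch_hinge [0.4743, -0.0551, 0.056] 0.87
scene switch_hinge [0.5464, -0.0526, 0.0015] 0.35
scene nozzle_1 [0.4734, -0.0531, 0.0579] 0.74
scene nozzle_1 [0.4954, 0.2457, 0.0159] 0.66
scene nozzle_1 [0.5025, 0.1709, 0.0139] 0.54
scene nozzle_1 [0.5735, 0.2974, 0.0105] 0.53
scene nozzle_1 [0.5555, -0.2698, 0.0023] 0.53
scene thread_start [0.6076, -0.0521, 0.099] 0.94
wrist washer [0.5512, -0.0511, 0.0009] 0.88
wrist pot_mouth [0.5496, -0.0508, 0.0017] 0.71
wrist pot_mouth [0.6006, -0.0515, 0.1152] 0.63
wrist lid_bar [0.5592, -0.2708, 0.0348] 0.86
wrist lid [0.5567, -0.2682, -0.0044] 0.7
wrist toggle_tip [0.47, -0.0824, 0.1011] 0.9
wrist switch_hinge [0.4731, -0.0561, 0.0542] 0.98
wrist switch_hinge [0.5994, -0.2537, 0.0099] 0.26
wrist thread_start [0.6061, -0.0526, 0.102] 0.77
wrist thread_start [0.6012, -0.0523, 0.1155] 0.72
```

View pics/w2.png

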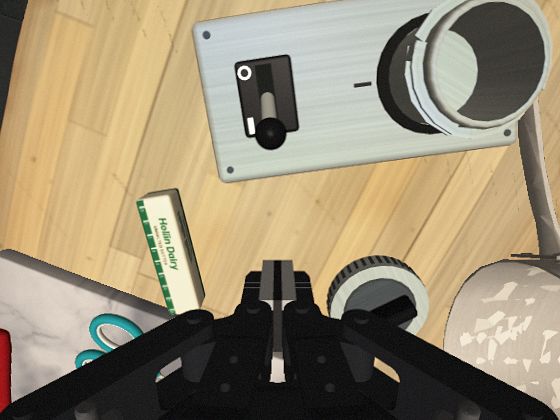

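View pics/s2.png

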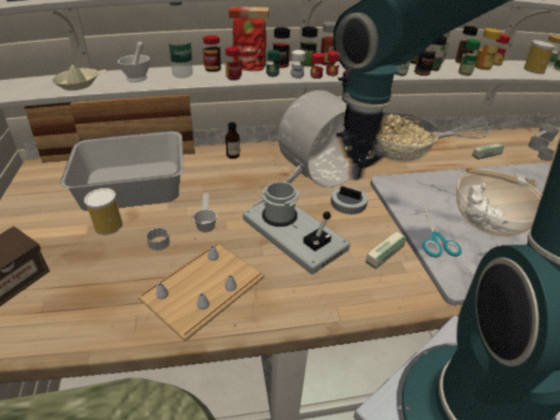

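The wrist view shows the toggle ball at (270,133) on the white-bar side, so it is on, with clear room to its right. I'll go down to its right and push it to the left.

```bash
python3 -m crank '[{"dx":0.4,"dy":0.2,"dz":1.6,"rx":0,"ry":0,"rz":-1.4,"hand":255},{"dx":0.7,"dy":0.2,"dz":3.4,"rx":0,"ry":0,"rz":-1.4,"hand":255},{"dx":0.7,"dy":0.2,"dz":3.4,"rx":0,"ry":0,"rz":-1.4,"hand":255},{"dx":0.7,"dy":0.2,"dz":3.4,"rx":0,"ry":0,"rz":-1.4,"hand":255},{"dx":1.4,"dy":0.1,"dz":3.4,"rx":0,"ry":0,"rz":-1.4,"hand":255},{"dx":2.1,"dy":0.1,"dz":3.4,"rx":0,"ry":0,"rz":-1.4,"hand":255},{"dx":2.8,"dy":0,"dz":3.4,"rx":0,"ry":0,"rz":-1.4,"hand":255},{"dx":3.3,"dy":0,"dz":3.4,"rx":0,"ry":0,"rz":-1.4,"hand":255},{"dx":3.8,"dy":0,"dz":3.4,"rx":0,"ry":0,"rz":-1.4,"hand":255},{"dx":3.8,"dy":0,"dz":3.4,"rx":0,"ry":0,"rz":-1.4,"hand":255}]'
python3 - <<'E'
from h import *
go([0.473,-0.13,0.20],90)
w=snap("wrist","w3.png")
E
```

```text
time: 4.72
eef_pos: [0.4776, -0.0543, 0.0969]
ee_rot: [0.001, 0.707, 0.708, -0.0]
contact_force: [1.5, 0.4, -0.1]
grip_width: 0.0
t=4.72 pos [ 0.4776 -0.0543  0.0969] yaw 90.1 w 0.0000 F [ 1.5  0.4 -0.1]
d [-3.04 -0.19 -4.12] r [0.01 0.03 0.02] rows~ 4.0
```

View pics/w3.png

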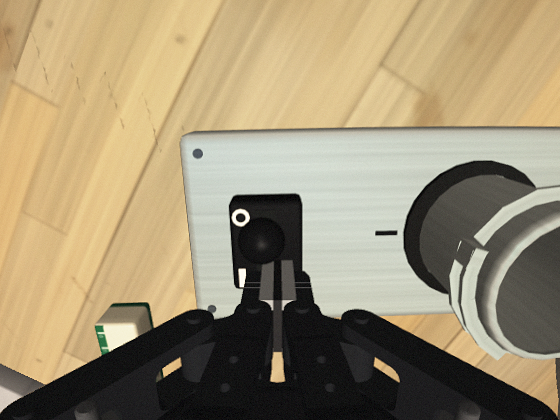

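The ball now rests by the white ring, so the washer is off. I'll lift and take a washer view.

```bash
python3 -m crank '[{"dx":-0.4,"dy":0,"dz":-1.5,"rx":0,"ry":0,"rz":0,"hand":255},{"dx":-1.5,"dy":-0.5,"dz":-3,"rx":0,"ry":0,"rz":0,"hand":255},{"dx":-3,"dy":-1.5,"dz":-5,"rx":0,"ry":0,"rz":0,"hand":100},{"dx":-4,"dy":-2.4,"dz":-7,"rx":0,"ry":0,"rz":0,"hand":0},{"dx":-4,"dy":-2.4,"dz":-8,"rx":0,"ry":0,"rz":0,"hand":0},{"dx":-4,"dy":-2.4,"dz":-8,"rx":0,"ry":0,"rz":0,"hand":0},{"dx":-4,"dy":-2.4,"dz":-8,"rx":0,"ry":0,"rz":0,"hand":0},{"dx":-4,"dy":-2.4,"dz":-8,"rx":0,"ry":0,"rz":0,"hand":0}]'
python3 - <<'E'
from h import *
go([0.5,0.05,0.26],90)
w=snap("wrist","w4.png")
for n,q in(("wrist",w),):
  for t in ["washer","pot_mouth","lid_bar","lid","toggle_tip","switch_hinge","thread_start"]:
    for r in ctrl.mark_of(t,q)[:2]: print(n,t,[round(float(v),4) for v in r["point"]],round(r["conf"],2))
E
```

```text
time: 5.43
eef_pos: [0.4173, -0.1567, 0.2995]
ee_rot: [0.003, 0.708, 0.706, -0.0]
contact_force: [0.5, 0.2, -0.2]
grip_width: 0.0727
t=5.43 pos [ 0.4173 -0.1567  0.2995] yaw 89.9 w 0.0727 F [ 0.5  0.2 -0.2]
d [8.28 3.28 1.55] r [ 0.05  0.06 -0.03] rows~ 6.0
wrist washer [0.5525, -0.0511, 0.0025] 0.69
wrist pot_mouth [0.6008, -0.0504, 0.1142] 0.9
wrist lid_bar [0.5587, -0.2678, 0.0356] 0.63
wrist lid [0.5539, -0.2712, -0.002] 0.77
wrist toggle_tip [0.4696, -0.0322, 0.1015] 0.94
wrist toggle_tip [0.5582, -0.2672, -0.0027] 0.6
wrist switch_hinge [0.4756, -0.0575, 0.0505] 0.62
```

View pics/w4.png

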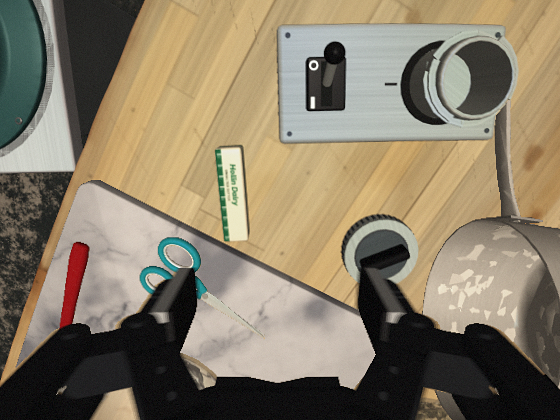

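Run:
```python
from h import *
w=ctrl.capture("wrist")
for uv in [(288,34),(289,134),(486,131),(501,24)]: print(uv,np.round(atz(w,uv,0.035),4))
a=[atz(w,u,.05)for u in [(361,270),(407,249)]]; print(np.round(a,4))
print("deck mark",np.round(atz(w,(385,84),.035),4),np.round(atz(w,(396,84),.035),4))
```

```text
(288, 34) [4.298e-01 4.000e-04 3.500e-02]
(289, 134) [ 0.432  -0.1064  0.035 ]
(486, 131) [ 0.6654 -0.1001  0.035 ]
(501, 24) [0.6656 0.017  0.035 ]
[[ 0.5245 -0.2725  0.05  ]
 [ 0.58   -0.2439  0.05  ]]
deck mark [ 0.5394 -0.0502  0.035 ] [ 0.5519 -0.05    0.035 ]
```

```bash
python3 -m crank '[{"dx":4,"dy":1.6,"dz":0.5,"rx":0,"ry":0,"rz":0,"hand":0},{"dx":8.3,"dy":3.3,"dz":0.5,"rx":0,"ry":0,"rz":0,"hand":0},{"dx":8.3,"dy":3.3,"dz":0.5,"rx":0,"ry":0,"rz":0,"hand":0},{"dx":8.3,"dy":3.3,"dz":0.5,"rx":0,"ry":0,"rz":0,"hand":0},{"dx":8.3,"dy":3.3,"dz":0.5,"rx":0,"ry":0,"rz":0,"hand":0},{"dx":8.3,"dy":3.3,"dz":0.5,"rx":0,"ry":0,"rz":0,"hand":0},{"dx":8.3,"dy":3.3,"dz":0.5,"rx":0,"ry":0,"rz":0,"hand":0}]'
python3 - <<'E'
from h import *
w=snap("wrist","w5.png")
for t in ["nozzle_1","fluted_ring","cup"]:
    for r in ctrl.mark_of(t,w)[:7]: print(t,[round(float(v),4) for v in r["point"]],round(r["conf"],2), proj(w,r["point"])[0].round())
for r in ctrl.outline_of("nozzle_1",w)[:7]:
    ys,xs=np.nonzero(r["mask"]); print(r["conf"],xs.min(),xs.max(),ys.min(),ys.max())
go([.503,.171,.1])
E
```

```text
time: 6.47
eef_pos: [0.5001, 0.057, 0.283]
ee_rot: [-0.0, 0.705, 0.71, -0.0]
contact_force: [0.7, 0.4, -0.2]
grip_width: 0.0852
nozzle_1 [0.4925, 0.2412, 0.0125] 0.91 [271.   8.]
nozzle_1 [0.606, 0.1535, 0.0111] 0.78 [368.  93.]
nozzle_1 [0.5044, 0.1729, 0.0083] 0.65 [281.  74.]
fluted_ring [0.7386, 0.2222, 0.001] 0.78 [482.  35.]
fluted_ring [0.5988, -0.2549, 0.0089] 0.74 [340. 377.]
cup [0.7502, 0.0791, 0.0004] 0.69 [474. 158.]
0.91 357 379 83 106
0.65 264 286 0 17
0.62 270 291 63 87
t=6.72 pos [0.4994 0.0515 0.2834] yaw 90.0 w 0.0852 F [ 1.1 -0.1 -0.6]
d [4.8  0.14 7.32] r [-0.    0.03 -0.  ] rows~ 6.0
```

View pics/w5.png

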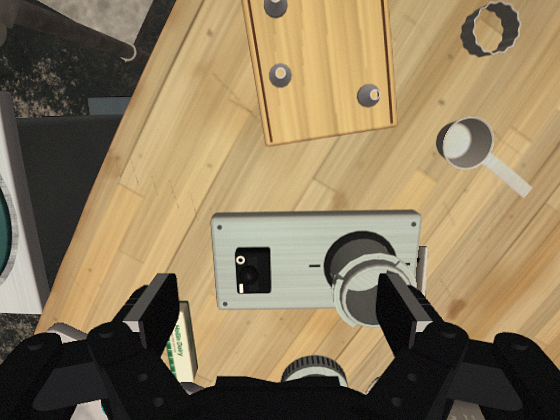

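Run:
```python
from h import *
w=ctrl.capture("wrist")
for uv in [(220,227),(224,303),(413,226)]: print("screw",np.round(atz(w,uv,0.035),4))
for r in ctrl.outline_of("nozzle_1",w)[:7]:
    ys,xs=np.nonzero(r["mask"]); print(round(r["conf"],2),np.round(atz(w,(xs.mean(),ys.mean()),.024),4))
s=ctrl.capture("scene")
for r in ctrl.outline_of("nozzle_1",s)[:7]:
    ys,xs=np.nonzero(r["mask"]); print(round(r["conf"],2),xs.size,np.round(atz(s,(xs.mean(),ys.mean()),.024),4))
go([.503,.172,.1])
```

```text
screw [ 0.4311 -0.0097  0.035 ]
screw [ 0.4309 -0.1153  0.035 ]
screw [ 0.6668 -0.0084  0.035 ]
0.94 [0.6014 0.1508 0.024 ]
0.72 [0.5028 0.1697 0.024 ]
0.46 [0.4975 0.2357 0.024 ]
0.67 157 [0.5721 0.2976 0.024 ]
0.62 120 [0.5997 0.1504 0.024 ]
0.6 157 [0.4945 0.2444 0.024 ]
t=6.92 pos [0.4995 0.052  0.2835] yaw 90.0 w 0.0852 F [ 0.4 -0.4 -0.4]
d [4.82 0.14 7.33] r [0.   0.03 0.  ] rows~ 6.0
```

```bash
python3 -m crank '[{"dx":2,"dy":0.1,"dz":2,"rx":0,"ry":0,"rz":0,"hand":0},{"dx":4,"dy":0.1,"dz":4,"rx":0,"ry":0,"rz":0,"hand":0},{"dx":4.75,"dy":0.1,"dz":6,"rx":0,"ry":0,"rz":0,"hand":0},{"dx":4.75,"dy":0.1,"dz":8,"rx":0,"ry":0,"rz":0,"hand":0},{"dx":4.75,"dy":0.1,"dz":8,"rx":0,"ry":0,"rz":0,"hand":0},{"dx":4.75,"dy":0.1,"dz":8,"rx":0,"ry":0,"rz":0,"hand":0},{"dx":4.75,"dy":0.1,"dz":8,"rx":0,"ry":0,"rz":0,"hand":0},{"dx":4.75,"dy":0.1,"dz":8,"rx":0,"ry":0,"rz":0,"hand":0}]'
python3 - <<'E'
from h import *
go([.503,.1705,.014],90)
w=snap("wrist","w6.png")
for r in ctrl.mark_of("nozzle_1",w)[:7]: print([round(float(v),4) for v in r["point"]],round(r["conf"],2), proj(w,r["point"])[0].round())
for r in ctrl.outline_of("nozzle_1",w)[:7]:
    ys,xs=np.nonzero(r["mask"]); print(round(r["conf"],2),xs.min(),xs.max(),ys.min(),ys.max(),np.round(atz(w,(xs.mean(),ys.mean()),.024),4))
E
```

```text
time: 7.58
eef_pos: [0.5016, 0.1702, 0.083]
ee_rot: [0.0, 0.707, 0.707, -0.002]
contact_force: [0.2, -1.2, -0.4]
grip_width: 0.0851
t=7.58 pos [0.5016 0.1702 0.083 ] yaw 90.0 w 0.0851 F [ 0.2 -1.2 -0.4]
d [0.02 0.06 2.76] r [-0.02  0.03  0.01] rows~ 2.0
[0.6008, 0.1497, 0.0111] 0.89 [419. 256.]
[0.5035, 0.1689, 0.0118] 0.82 [278. 231.]
[0.5733, 0.2963, 0.0129] 0.82 [401.  20.]
[0.4948, 0.2439, 0.0121] 0.62 [264. 114.]
0.94 260 299 208 253 [0.5039 0.1742 0.024 ]
0.94 409 456 240 284 [0.6042 0.1519 0.024 ]
0.9 382 437 0 38 [0.5727 0.2957 0.024 ]
0.62 247 291 89 135 [0.4982 0.245  0.024 ]
0.52 525 559 284 365 [0.6966 0.1056 0.024 ]
```

View pics/w6.png

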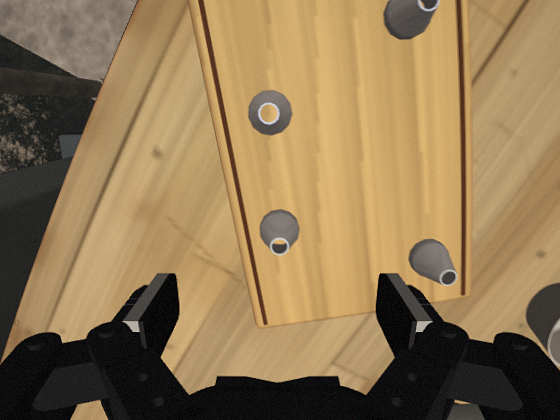

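```bash
python3 -m crank '[{"dx":0,"dy":0.05,"dz":1.5,"rx":0,"ry":0,"rz":0,"hand":0},{"dx":0,"dy":0.05,"dz":2.7,"rx":0,"ry":0,"rz":0,"hand":0},{"dx":0,"dy":0.05,"dz":2.75,"rx":0,"ry":0,"rz":0,"hand":80},{"dx":0,"dy":0.05,"dz":2.75,"rx":0,"ry":0,"rz":0,"hand":255},{"dx":0,"dy":0.05,"dz":2.75,"rx":0,"ry":0,"rz":0,"hand":255},{"dx":0,"dy":0.05,"dz":2.75,"rx":0,"ry":0,"rz":0,"hand":255},{"dx":0,"dy":0.05,"dz":2.75,"rx":0,"ry":0,"rz":0,"hand":255},{"dx":0,"dy":0.05,"dz":2.75,"rx":0,"ry":0,"rz":0,"hand":255},{"dx":0,"dy":0.05,"dz":2.75,"rx":0,"ry":0,"rz":0,"hand":255},{"dx":0,"dy":0.05,"dz":2.75,"rx":0,"ry":0,"rz":0,"hand":255}]'
python3 - <<'E'
from h import *
go([.603,-.05,.20],90)
w=snap("wrist","w7.png")
E
```

```text
time: 8.57
eef_pos: [0.5058, 0.1697, 0.0184]
ee_rot: [0.003, 0.708, 0.707, 0.001]
contact_force: [-4.6, -4.3, 21.9]
grip_width: 0.0212
t=8.57 pos [0.5058 0.1697 0.0184] yaw 89.9 w 0.0212 F [-4.6 -4.3 21.9]
d [-8.8   3.94 -7.22] r [ 0.06  0.03 -0.02] rows~ 8.0
```

View pics/w7.png

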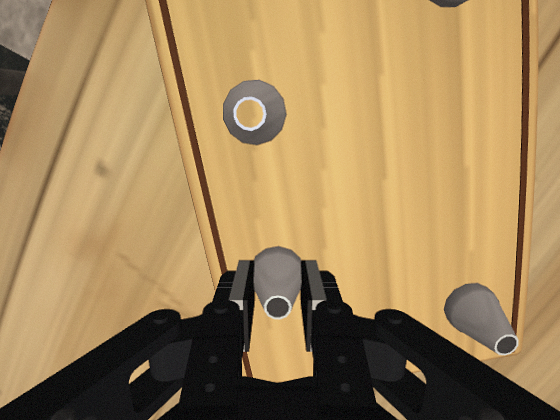

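The nozzle at (278,280) is held on its cone, at 21 mm, with an upward wedge force. I'll open a little, go lower and regrip on the straight part.

```bash
python3 -m crank '[{"dx":0,"dy":0,"dz":0,"rx":0,"ry":0,"rz":0,"hand":120},{"dx":0,"dy":-0.05,"dz":0,"rx":0,"ry":0,"rz":0,"hand":120},{"dx":0,"dy":-0.08,"dz":0.2,"rx":0,"ry":0,"rz":0,"hand":120},{"dx":0,"dy":-0.08,"dz":0.4,"rx":0,"ry":0,"rz":0,"hand":120},{"dx":0,"dy":-0.08,"dz":0.4,"rx":0,"ry":0,"rz":0,"hand":120}]'
python3 - <<'E'
from h import *
go([.5038,.1697,.0095],90)
E
```

```text
time: 9.03
eef_pos: [0.5041, 0.1697, 0.0097]
ee_rot: [0.004, 0.708, 0.707, 0.001]
contact_force: [-8.8, -6.3, 39.4]
grip_width: 0.0453
t=9.03 pos [0.5041 0.1697 0.0097] yaw 89.9 w 0.0453 F [-8.8 -6.3 39.4]
d [-0.   -0.01  0.01] r [ 0.07  0.04 -0.01] rows~ 1.0
```

```bash
python3 -m crank '[{"dx":0,"dy":0,"dz":-0.12,"rx":0,"ry":0,"rz":0,"hand":180},{"dx":0,"dy":0,"dz":-0.12,"rx":0,"ry":0,"rz":0,"hand":255},{"dx":0,"dy":0,"dz":-0.12,"rx":0,"ry":0,"rz":0,"hand":255},{"dx":0,"dy":0,"dz":-0.12,"rx":0,"ry":0,"rz":0,"hand":255},{"dx":0,"dy":0,"dz":-0.12,"rx":0,"ry":0,"rz":0,"hand":255},{"dx":0,"dy":0,"dz":-0.12,"rx":0,"ry":0,"rz":0,"hand":255}]'
python3 - <<'E'
from h import *
go([.5038,.1697,.0095],90)
E
```

```text
time: 9.53
eef_pos: [0.5043, 0.1699, 0.0132]
ee_rot: [0.004, 0.708, 0.707, 0.001]
contact_force: [-7.3, -2.3, 28.1]
grip_width: 0.0227
t=9.53 pos [0.5043 0.1699 0.0132] yaw 89.9 w 0.0227 F [-7.3 -2.3 28.1]
d [-0.01 -0.02  0.15] r [ 0.08  0.05 -0.01] rows~ 1.0
```

```bash
python3 -m crank '[{"dx":0,"dy":0,"dz":-0.2,"rx":0,"ry":0,"rz":0,"hand":255},{"dx":0,"dy":0,"dz":-0.6,"rx":0,"ry":0,"rz":0,"hand":255},{"dx":0,"dy":0,"dz":-1.2,"rx":0,"ry":0,"rz":0,"hand":255},{"dx":0,"dy":0,"dz":-2,"rx":0,"ry":0,"rz":0,"hand":255},{"dx":0,"dy":0,"dz":-2,"rx":0,"ry":0,"rz":0,"hand":255}]'
python3 - <<'E'
from h import *
go([.603,-.05,.20],90)
w=snap("wrist","w8.png")
E
```

```text
time: 9.95
eef_pos: [0.5052, 0.1708, 0.0662]
ee_rot: [0.005, 0.707, 0.707, 0.003]
contact_force: [0.6, 0.5, 0.7]
grip_width: 0.0224
t=9.95 pos [0.5052 0.1708 0.0662] yaw 89.9 w 0.0224 F [0.6 0.5 0.7]
d [-8.84  3.98 -5.29] r [ 0.12  0.04 -0.01] rows~ 7.0
```

View pics/w8.png

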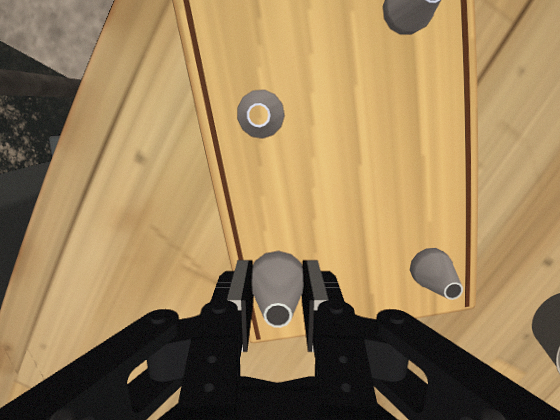

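```bash
python3 -m crank '[{"dx":-0.5,"dy":0.5,"dz":-2,"rx":0,"ry":0,"rz":0,"hand":255},{"dx":-2,"dy":1,"dz":-4,"rx":0,"ry":0,"rz":0,"hand":255},{"dx":-4,"dy":2,"dz":-6,"rx":0,"ry":0,"rz":0,"hand":255},{"dx":-6,"dy":3,"dz":-6,"rx":0,"ry":0,"rz":0,"hand":255},{"dx":-8,"dy":4,"dz":-6,"rx":0,"ry":0,"rz":0,"hand":255},{"dx":-10,"dy":4,"dz":-6,"rx":0,"ry":0,"rz":0,"hand":255},{"dx":-12,"dy":4,"dz":-6,"rx":0,"ry":0,"rz":0,"hand":255},{"dx":-12,"dy":4,"dz":-6,"rx":0,"ry":0,"rz":0,"hand":255},{"dx":-12,"dy":4,"dz":-6,"rx":0,"ry":0,"rz":0,"hand":255},{"dx":-12,"dy":4,"dz":-6,"rx":0,"ry":0,"rz":0,"hand":255},{"dx":-12,"dy":4,"dz":-6,"rx":0,"ry":0,"rz":0,"hand":255}]'
python3 - <<'E'
from h import *
go([.603,-.05,.12],90)
w=snap("wrist","w9.png")
for t in ["pot_mouth","thread_start","switch_hinge","washer","lid","lid_bar"]:
    for r in ctrl.mark_of(t,w)[:1]: print(t,[round(float(v),4) for v in r["point"]],round(r["conf"],2))
def f(uv,z): print(uv,np.round(atz(w,uv,z),4))
np.savez("w9.npz",R=w["R"],t=w["t"],camera_matrix=w["camera_matrix"],distortion=w["distortion"])
E
```

```text
time: 10.92
eef_pos: [0.6028, -0.1338, 0.2159]
ee_rot: [0.005, 0.71, 0.705, 0.002]
contact_force: [-0.1, 0.9, -0.2]
grip_width: 0.0226
t=10.92 pos [ 0.6028 -0.1338  0.2159] yaw 89.6 w 0.0226 F [-0.1  0.9 -0.2]
d [ 3.37 -0.05  3.82] r [ 0.1   0.05 -0.08] rows~ 4.0
pot_mouth [0.6048, -0.0519, 0.1142] 0.61
thread_start [0.6042, -0.0537, 0.0969] 0.9
switch_hinge [0.4712, -0.0554, 0.0508] 0.93
washer [0.5503, -0.0514, 0.0011] 0.8
lid [0.4689, -0.0344, 0.1024] 0.23
lid_bar [0.4728, -0.0598, 0.0543] 0.69
```

View pics/w9.png

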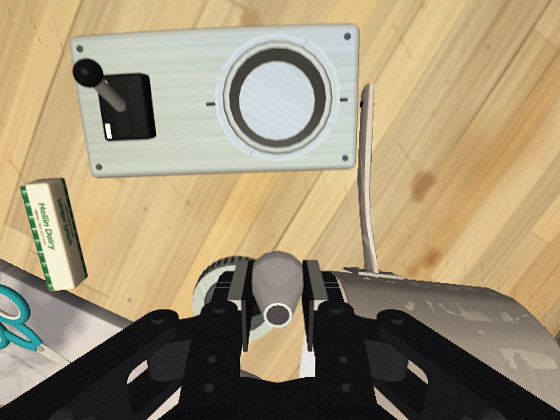

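Run:
```python
from h import *
w=dict(np.load("w9.npz")); im=cv2.imread("pics/w9.png")
pts=[atz(w,u,.035) for u in [(80,47),(347,36),(345,158),(98,168)]]
print(np.round(pts,4),np.mean(pts,0))
for a,b in((0,1),(3,2)): v=pts[b]-pts[a]; print(np.degrees(np.arctan2(v[1],v[0])))
print("deck marks",np.round([atz(w,u,.035) for u in[(206,103),(216,103),(338,99),(348,99)]],4))
# predict rims with centre
def rim(c,r,z): 
    a=np.linspace(0,2*np.pi,60); return proj(w,np.c_[c[0]+r*np.cos(a),c[1]+r*np.sin(a),0*a+z])
big=cv2.resize(im[10:190,180:390],None,fx=3.8,fy=3.8,interpolation=cv2.INTER_CUBIC)
c=(.6035,-.0525)
for r,z in((.032,.115),(.038,.115),(.044,.105)):
    cv2.polylines(big,[(((rim(c,r,z)-[180,10])*3.8)).astype(int)],True,(0,0,255),1)
cv2.imwrite("pics/w9b.png",big)
```

```text
[[ 0.4314 -0.0011  0.035 ]
 [ 0.6672  0.0038  0.035 ]
 [ 0.6701 -0.1029  0.035 ]
 [ 0.4327 -0.1098  0.035 ]] [ 0.55036372 -0.05250118  0.035     ]
1.1761639418173575
1.6847086405206828
deck marks [[ 0.5415 -0.0519  0.035 ]
 [ 0.5506 -0.052   0.035 ]
 [ 0.6613 -0.0492  0.035 ]
 [ 0.6704 -0.0492  0.035 ]]
```

View pics/w9b.png

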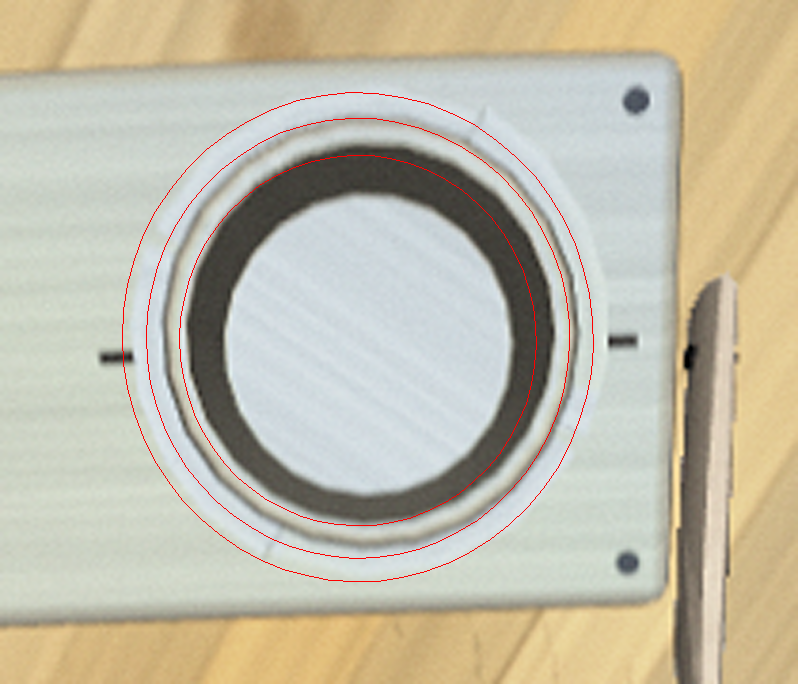

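The overlay puts the pot mouth about 2 mm further out, at (0.6055, -0.0515), with the washer turned about 1.4°. The screws agree with that. The toggle still shows off. Now the first nozzle goes in.

Run:
```python
from h import *
go([.6055,-.0395,.121],90)
```

```text
t=11.27 pos [ 0.6029 -0.1281  0.2167] yaw 90.0 w 0.0222 F [ 0.4 -0.4 -0. ]
d [3.56 0.07 3.82] r [0.11 0.04 0.  ] rows~ 4.0
```

```bash
python3 -m crank '[{"dx":1.7,"dy":0.1,"dz":0.5,"rx":0.1,"ry":0,"rz":0,"hand":255},{"dx":3.5,"dy":0.1,"dz":1,"rx":0.1,"ry":0,"rz":0,"hand":255},{"dx":3.55,"dy":0.1,"dz":2.5,"rx":0.1,"ry":0,"rz":0,"hand":255},{"dx":3.55,"dy":0.1,"dz":3.8,"rx":0.1,"ry":0,"rz":0,"hand":255},{"dx":3.55,"dy":0.1,"dz":3.8,"rx":0.1,"ry":0,"rz":0,"hand":255},{"dx":3.55,"dy":0.1,"dz":3.8,"rx":0.1,"ry":0,"rz":0,"hand":255},{"dx":3.55,"dy":0.1,"dz":3.8,"rx":0.1,"ry":0,"rz":0,"hand":255}]'
python3 - <<'E'
from h import *
go([.6055,-.0395,.121],90)
w=snap("wrist","w10.png")
E
```

```text
time: 11.85
eef_pos: [0.6072, -0.0399, 0.1233]
ee_rot: [0.002, 0.707, 0.707, -0.0]
contact_force: [0.0, -1.0, -0.4]
grip_width: 0.0226
t=11.85 pos [ 0.6072 -0.0399  0.1233] yaw 90.0 w 0.0226 F [ 0.  -1.  -0.4]
d [ 0.02 -0.07  0.09] r [ 0.03  0.04 -0.  ] rows~ 1.0
```

View pics/w10.png

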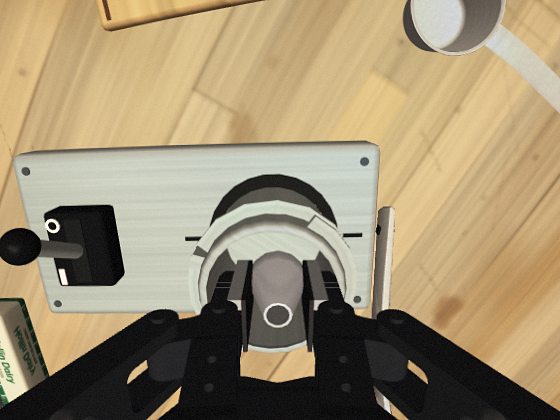

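```bash
python3 -m crank '[{"dx":0,"dy":-0.05,"dz":0.05,"rx":0,"ry":0,"rz":0,"hand":100},{"dx":0,"dy":-0.05,"dz":0,"rx":0,"ry":0,"rz":0,"hand":100},{"dx":0,"dy":-0.05,"dz":0,"rx":0,"ry":0,"rz":0,"hand":100},{"dx":0,"dy":-0.05,"dz":0,"rx":0,"ry":0,"rz":0,"hand":80},{"dx":0,"dy":-0.05,"dz":-1.5,"rx":0,"ry":0,"rz":0,"hand":0},{"dx":1.5,"dy":-0.1,"dz":-3,"rx":0,"ry":0,"rz":0,"hand":0},{"dx":3.2,"dy":-0.15,"dz":-3,"rx":0,"ry":0,"rz":0,"hand":0},{"dx":5,"dy":-0.2,"dz":-2,"rx":0,"ry":0,"rz":0,"hand":0},{"dx":6.8,"dy":-0.25,"dz":0,"rx":0,"ry":0,"rz":0,"hand":0},{"dx":7.6,"dy":-0.25,"dz":1.5,"rx":0,"ry":0,"rz":0,"hand":0},{"dx":7.6,"dy":-0.25,"dz":1.5,"rx":0,"ry":0,"rz":0,"hand":0},{"dx":7.6,"dy":-0.25,"dz":1.5,"rx":0,"ry":0,"rz":0,"hand":0}]'
python3 - <<'E'
from h import *
w=snap("wrist","w11.png")
for r in ctrl.mark_of("nozzle_1",w)[:7]: print([round(float(v),4) for v in r["point"]],round(r["conf"],2), proj(w,r["point"])[0].round())
go([.6005,.150,.013],90)
E
```

```text
time: 12.9
eef_pos: [0.5976, 0.1547, 0.08]
ee_rot: [-0.0, 0.705, 0.709, -0.002]
contact_force: [-2.4, 0.6, -0.7]
grip_width: 0.0858
[0.604, 0.1522, 0.0156] 0.97 [285. 236.]
[0.493, 0.2443, 0.0135] 0.6 [99. 87.]
t=13.00 pos [0.6006 0.1507 0.0845] yaw 90.1 w 0.0858 F [ 0.8 -0.9  1.4]
d [-0.02 -0.01  2.86] r [0.01 0.04 0.02] rows~ 2.0
```

View pics/w11.png

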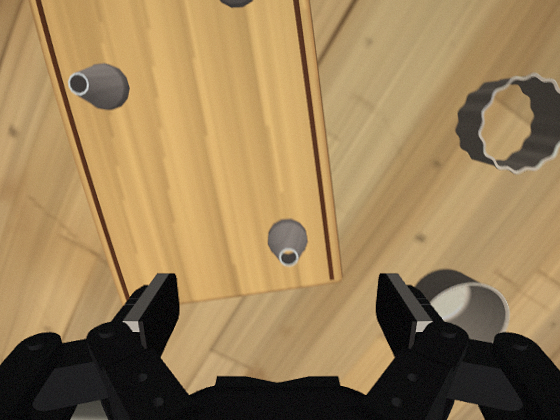

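```bash
python3 -m crank '[{"dx":0.05,"dy":0.12,"dz":1.5,"rx":0,"ry":0,"rz":0,"hand":0},{"dx":0.05,"dy":0.12,"dz":2.7,"rx":0,"ry":0,"rz":0,"hand":0},{"dx":0.05,"dy":0.12,"dz":2.82,"rx":0,"ry":0,"rz":0,"hand":100},{"dx":0.05,"dy":0.12,"dz":2.82,"rx":0,"ry":0,"rz":0,"hand":255},{"dx":0.05,"dy":0.12,"dz":2.82,"rx":0,"ry":0,"rz":0,"hand":255},{"dx":0.05,"dy":0.12,"dz":2.82,"rx":0,"ry":0,"rz":0,"hand":255},{"dx":0.05,"dy":0.12,"dz":2.82,"rx":0,"ry":0,"rz":0,"hand":255},{"dx":0.05,"dy":0.12,"dz":2.82,"rx":0,"ry":0,"rz":0,"hand":255},{"dx":0.05,"dy":0.12,"dz":2.82,"rx":0,"ry":0,"rz":0,"hand":255},{"dx":0.05,"dy":0.12,"dz":2.6,"rx":0,"ry":0,"rz":0,"hand":255},{"dx":0.05,"dy":0.12,"dz":2.2,"rx":0,"ry":0,"rz":0,"hand":255},{"dx":0.05,"dy":0.12,"dz":0.6,"rx":0,"ry":0,"rz":0,"hand":255}]'
python3 - <<'E'
from h import *
w=snap("wrist","w12.png")
go([.6055,-.0635,.2],90)
E
```

```text
time: 14.0
eef_pos: [0.6013, 0.151, 0.0666]
ee_rot: [-0.0, 0.707, 0.708, -0.004]
contact_force: [-0.2, -1.4, 0.1]
grip_width: 0.0215
t=14.05 pos [0.6054 0.153  0.077 ] yaw 90.1 w 0.0220 F [ 6.5  2.8 10.5]
d [-8.67  0.02 -4.9 ] r [0.06 0.03 0.02] rows~ 6.0
```

View pics/w12.png

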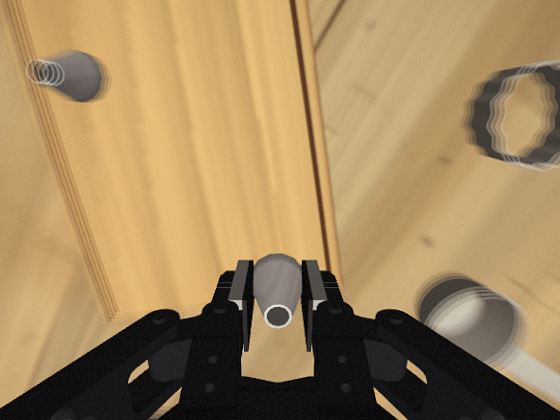

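```bash
python3 -m crank '[{"dx":-0.5,"dy":0,"dz":-1.6,"rx":0,"ry":0,"rz":0,"hand":255},{"dx":-1.5,"dy":0,"dz":-3.2,"rx":0,"ry":0,"rz":0,"hand":255},{"dx":-3,"dy":0,"dz":-4,"rx":0,"ry":0,"rz":0,"hand":255},{"dx":-4.6,"dy":0,"dz":-4.2,"rx":0,"ry":0,"rz":0,"hand":255},{"dx":-6.2,"dy":0,"dz":-4.2,"rx":0,"ry":0,"rz":0,"hand":255},{"dx":-7.8,"dy":0,"dz":-4.2,"rx":0,"ry":0,"rz":0,"hand":255},{"dx":-8.6,"dy":0,"dz":-3.8,"rx":0,"ry":0,"rz":0,"hand":255},{"dx":-8.6,"dy":0,"dz":-2.8,"rx":0,"ry":0,"rz":0,"hand":255},{"dx":-8.6,"dy":0,"dz":-1.9,"rx":0,"ry":0,"rz":0,"hand":255},{"dx":-8.6,"dy":0,"dz":-1.8,"rx":0,"ry":0,"rz":0,"hand":255},{"dx":-8.6,"dy":0,"dz":-1.8,"rx":0,"ry":0,"rz":0,"hand":255}]'
python3 - <<'E'
from h import *
w=snap("wrist","w13.png")
go([.6055,-.0635,.122],90)
E
```

```text
time: 14.97
eef_pos: [0.6052, -0.0615, 0.1227]
ee_rot: [0.002, 0.706, 0.708, 0.001]
contact_force: [-1.1, 0.4, 0.3]
grip_width: 0.0218
t=15.02 pos [ 0.6059 -0.0613  0.1238] yaw 90.2 w 0.0223 F [ 0.5 -0.1  0.5]
d [-0.09 -0.02  0.07] r [0.07 0.02 0.03] rows~ 1.0
```

View pics/w13.png

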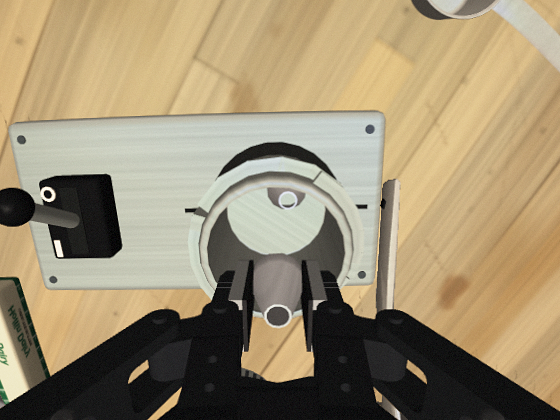

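The first nozzle stands in the pot at (288,200), and the second is over the mouth. I'll release it and go to the third.

```bash
python3 -m crank '[{"dx":0,"dy":0,"dz":0,"rx":0,"ry":0,"rz":0,"hand":100},{"dx":0,"dy":0,"dz":0,"rx":0,"ry":0,"rz":0,"hand":100},{"dx":0,"dy":0,"dz":0,"rx":0,"ry":0,"rz":0,"hand":100},{"dx":0,"dy":0,"dz":-0.2,"rx":0,"ry":0,"rz":0,"hand":80},{"dx":0,"dy":0,"dz":-1.5,"rx":0,"ry":0,"rz":0,"hand":0},{"dx":1.5,"dy":-0.5,"dz":-3,"rx":0,"ry":0,"rz":0,"hand":0},{"dx":3.2,"dy":-1,"dz":-3,"rx":0,"ry":0,"rz":0,"hand":0},{"dx":5,"dy":-2,"dz":-3,"rx":0,"ry":0,"rz":0,"hand":0},{"dx":6.5,"dy":-3,"dz":-2.8,"rx":0,"ry":0,"rz":0,"hand":0},{"dx":8,"dy":-4,"dz":-2,"rx":0,"ry":0,"rz":0,"hand":0},{"dx":9.6,"dy":-4.4,"dz":-1,"rx":0,"ry":0,"rz":0,"hand":0},{"dx":11.2,"dy":-4.4,"dz":0.3,"rx":0,"ry":0,"rz":0,"hand":0}]';  python3 - <<'E'
from h import *
go([.495,.244,.085],90)
E
```

```text
time: 16.02
eef_pos: [0.5007, 0.1831, 0.1419]
ee_rot: [0.004, 0.706, 0.708, 0.002]
contact_force: [2.3, -0.5, 1.1]
grip_width: 0.0855
t=16.02 pos [0.5007 0.1831 0.1419] yaw 90.2 w 0.0855 F [ 2.3 -0.5  1.1]
d [ 2.44 -0.24  2.27] r [0.11 0.03 0.03] rows~ 3.0
```

```bash
python3 -m crank '[{"dx":1.5,"dy":-0.24,"dz":1,"rx":0.1,"ry":0,"rz":0,"hand":0},{"dx":2.4,"dy":-0.24,"dz":2,"rx":0.1,"ry":0,"rz":0,"hand":0},{"dx":2.4,"dy":-0.24,"dz":2.2,"rx":0.1,"ry":0,"rz":0,"hand":0},{"dx":2.4,"dy":-0.24,"dz":2.2,"rx":0.1,"ry":0,"rz":0,"hand":0},{"dx":2.4,"dy":-0.24,"dz":2.2,"rx":0.1,"ry":0,"rz":0,"hand":0}]'
python3 - <<'E'
from h import *
w=snap("wrist","w14.png")
for r in ctrl.mark_of("nozzle_1",w)[:7]: print([round(float(v),4) for v in r["point"]],round(r["conf"],2), proj(w,r["point"])[0].round())
go([.495,.244,.013],90)
E
```

```text
time: 16.43
eef_pos: [0.4953, 0.2426, 0.0871]
ee_rot: [0.001, 0.706, 0.708, -0.001]
contact_force: [0.4, -1.1, -0.1]
grip_width: 0.0852
[0.5759, 0.2963, 0.012] 0.95 [402. 147.]
[0.4944, 0.2452, 0.0131] 0.6 [274. 224.]
t=16.53 pos [0.496  0.242  0.0878] yaw 90.1 w 0.0853 F [ 0.6 -0.5 -0. ]
d [ 0.09 -0.05  2.99] r [0.03 0.03 0.02] rows~ 2.0
```

View pics/w14.png

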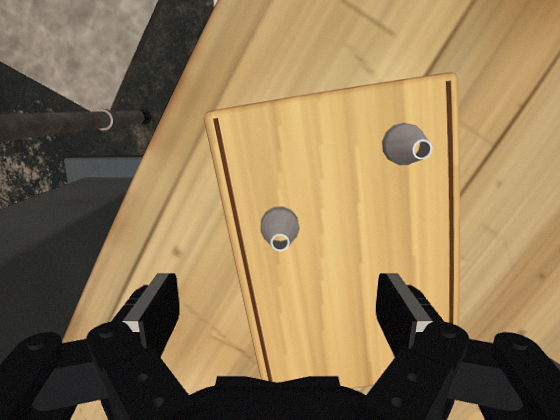

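```bash
python3 -m crank '[{"dx":0.12,"dy":0.02,"dz":1.5,"rx":0,"ry":0,"rz":0,"hand":0},{"dx":0.12,"dy":0.02,"dz":2.8,"rx":0,"ry":0,"rz":0,"hand":0},{"dx":0.12,"dy":0.02,"dz":2.95,"rx":0,"ry":0,"rz":0,"hand":100},{"dx":0.12,"dy":0.02,"dz":2.95,"rx":0,"ry":0,"rz":0,"hand":255},{"dx":0.12,"dy":0.02,"dz":2.95,"rx":0,"ry":0,"rz":0,"hand":255},{"dx":0.12,"dy":0.02,"dz":2.95,"rx":0,"ry":0,"rz":0,"hand":255},{"dx":0.12,"dy":0.02,"dz":2.95,"rx":0,"ry":0,"rz":0,"hand":255},{"dx":0.12,"dy":0.02,"dz":2.95,"rx":0,"ry":0,"rz":0,"hand":255},{"dx":0.12,"dy":0.02,"dz":2.95,"rx":0,"ry":0,"rz":0,"hand":255},{"dx":0.12,"dy":0.02,"dz":2.75,"rx":0,"ry":0,"rz":0,"hand":255},{"dx":0.12,"dy":0.02,"dz":2.2,"rx":0,"ry":0,"rz":0,"hand":255},{"dx":0.12,"dy":0.02,"dz":0.6,"rx":0,"ry":0,"rz":0,"hand":255}]'
python3 - <<'E'
from h import *
w=snap("wrist","w15.png")
go([.5925,-.0515,.122],90)
E
```

```text
time: 17.53
eef_pos: [0.4946, 0.2439, 0.0712]
ee_rot: [0.001, 0.707, 0.708, -0.003]
contact_force: [-0.2, -0.7, -0.5]
grip_width: 0.022
t=17.58 pos [0.498  0.2466 0.0803] yaw 90.1 w 0.0216 F [ 7.1  5.6 10.9]
d [-11.93   3.77  -1.64] r [0.07 0.   0.03] rows~ 8.0
```

View pics/w15.png

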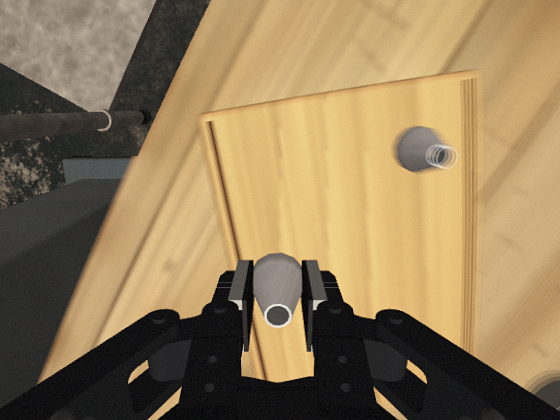

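```bash
python3 -m crank '[{"dx":-1,"dy":0.5,"dz":-1.4,"rx":0,"ry":0,"rz":0,"hand":255},{"dx":-2.3,"dy":1.1,"dz":-2.8,"rx":0,"ry":0,"rz":0,"hand":255},{"dx":-3.8,"dy":1.7,"dz":-4,"rx":0,"ry":0,"rz":0,"hand":255},{"dx":-5.3,"dy":2.3,"dz":-4,"rx":0,"ry":0,"rz":0,"hand":255},{"dx":-6.8,"dy":2.9,"dz":-4,"rx":0,"ry":0,"rz":0,"hand":255},{"dx":-8.3,"dy":3.4,"dz":-4,"rx":0,"ry":0,"rz":0,"hand":255},{"dx":-9.8,"dy":3.75,"dz":-4,"rx":0,"ry":0,"rz":0,"hand":255},{"dx":-11.3,"dy":3.75,"dz":-3.8,"rx":0,"ry":0,"rz":0,"hand":255},{"dx":-11.9,"dy":3.75,"dz":-2.8,"rx":0,"ry":0,"rz":0,"hand":255},{"dx":-11.9,"dy":3.75,"dz":-1.7,"rx":0,"ry":0,"rz":0,"hand":255},{"dx":-11.9,"dy":3.75,"dz":-1.65,"rx":0,"ry":0,"rz":0,"hand":255},{"dx":-11.9,"dy":3.75,"dz":-1.65,"rx":0,"ry":0,"rz":0,"hand":255}]'
python3 - <<'E'
from h import *
w=snap("wrist","w16.png")
go([.5925,-.0515,.122],90)
E
```

```text
time: 18.58
eef_pos: [0.5917, -0.0499, 0.1228]
ee_rot: [0.002, 0.706, 0.708, 0.002]
contact_force: [-0.3, 0.8, 0.1]
grip_width: 0.022
t=18.63 pos [ 0.5925 -0.0493  0.1239] yaw 90.2 w 0.0219 F [0.8 0.2 0.8]
d [-0.09  0.    0.08] r [ 0.08 -0.    0.04] rows~ 1.0
```

View pics/w16.png

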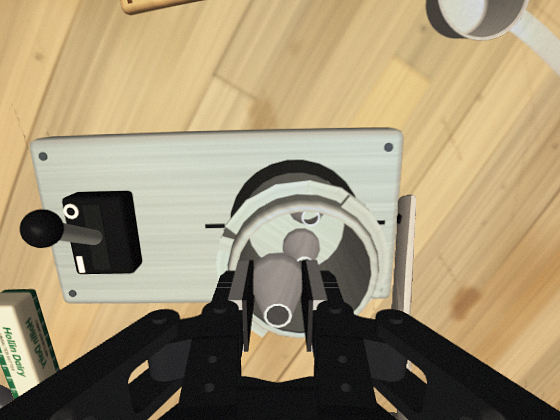

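```bash
python3 -m crank '[{"dx":0,"dy":0,"dz":0,"rx":0,"ry":0,"rz":0,"hand":100},{"dx":0,"dy":0,"dz":0,"rx":0,"ry":0,"rz":0,"hand":100},{"dx":0,"dy":0,"dz":0,"rx":0,"ry":0,"rz":0,"hand":100},{"dx":0,"dy":0,"dz":-0.2,"rx":0,"ry":0,"rz":0,"hand":80},{"dx":0,"dy":0,"dz":-1.5,"rx":0,"ry":0,"rz":0,"hand":0},{"dx":1.5,"dy":0,"dz":-2.5,"rx":0,"ry":0,"rz":0,"hand":0},{"dx":3.1,"dy":0,"dz":-2.8,"rx":0,"ry":0,"rz":0,"hand":0},{"dx":4.7,"dy":0,"dz":-2.8,"rx":0,"ry":0,"rz":0,"hand":0},{"dx":6.3,"dy":-0.3,"dz":-2.6,"rx":0,"ry":0,"rz":0,"hand":0},{"dx":7.9,"dy":-0.7,"dz":-2,"rx":0,"ry":0,"rz":0,"hand":0},{"dx":9.5,"dy":-0.7,"dz":-1.3,"rx":0,"ry":0,"rz":0,"hand":0},{"dx":11.1,"dy":-0.7,"dz":-0.5,"rx":0,"ry":0,"rz":0,"hand":0}]';  python3 - <<'E'
from h import *
go([.5745,.2965,.085],90)
E
```

```text
time: 19.63
eef_pos: [0.5736, 0.2238, 0.1404]
ee_rot: [0.003, 0.706, 0.709, 0.003]
contact_force: [1.3, -0.8, 0.1]
grip_width: 0.0852
t=19.63 pos [0.5736 0.2238 0.1404] yaw 90.2 w 0.0852 F [ 1.3 -0.8  0.1]
d [2.91 0.03 2.22] r [ 0.1  -0.01  0.05] rows~ 3.0
```

```bash
python3 -m crank '[{"dx":1.5,"dy":0,"dz":1,"rx":0.1,"ry":0,"rz":0,"hand":0},{"dx":2.9,"dy":0,"dz":2,"rx":0.1,"ry":0,"rz":0,"hand":0},{"dx":2.9,"dy":0,"dz":2.2,"rx":0.1,"ry":0,"rz":0,"hand":0},{"dx":2.9,"dy":0,"dz":2.2,"rx":0.1,"ry":0,"rz":0,"hand":0},{"dx":2.9,"dy":0,"dz":2.2,"rx":0.1,"ry":0,"rz":0,"hand":0}]'
python3 - <<'E'
from h import *
w=snap("wrist","w17.png")
for r in ctrl.mark_of("nozzle_1",w)[:7]: print([round(float(v),4) for v in r["point"]],round(r["conf"],2), proj(w,r["point"])[0].round())
go([.575,.2965,.013],90)
E
```

```text
time: 20.05
eef_pos: [0.5737, 0.2963, 0.0857]
ee_rot: [-0.0, 0.705, 0.709, 0.0]
contact_force: [-0.2, -0.4, -0.1]
grip_width: 0.0855
[0.5741, 0.2989, 0.0153] 0.91 [276. 226.]
t=20.15 pos [0.5747 0.2952 0.0867] yaw 90.2 w 0.0858 F [-0.2 -0.8  0.4]
d [0.05 0.01 2.95] r [ 0.02 -0.    0.03] rows~ 2.0
```

View pics/w17.png

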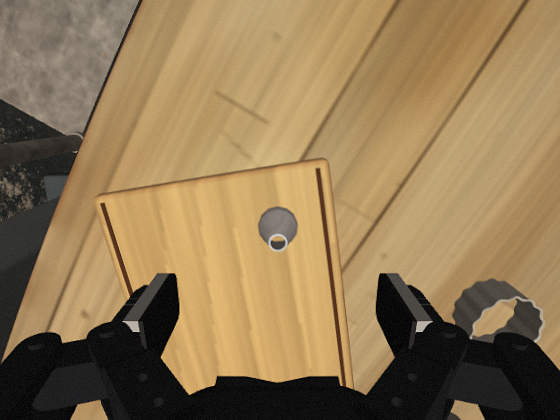

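The last nozzle is at (278,227), on the fingers' midline. The rest of the board that shows in this view is clear.

```bash
python3 -m crank '[{"dx":0.08,"dy":0,"dz":1.5,"rx":0,"ry":0,"rz":0,"hand":0},{"dx":0.08,"dy":0,"dz":2.8,"rx":0,"ry":0,"rz":0,"hand":0},{"dx":0.08,"dy":0,"dz":2.9,"rx":0,"ry":0,"rz":0,"hand":100},{"dx":0.08,"dy":0,"dz":2.9,"rx":0,"ry":0,"rz":0,"hand":255},{"dx":0.08,"dy":0,"dz":2.9,"rx":0,"ry":0,"rz":0,"hand":255},{"dx":0.08,"dy":0,"dz":2.9,"rx":0,"ry":0,"rz":0,"hand":255},{"dx":0.08,"dy":0,"dz":2.9,"rx":0,"ry":0,"rz":0,"hand":255},{"dx":0.08,"dy":0,"dz":2.9,"rx":0,"ry":0,"rz":0,"hand":255},{"dx":0.08,"dy":0,"dz":2.9,"rx":0,"ry":0,"rz":0,"hand":255},{"dx":0.08,"dy":0,"dz":2.7,"rx":0,"ry":0,"rz":0,"hand":255},{"dx":0.08,"dy":0,"dz":2.2,"rx":0,"ry":0,"rz":0,"hand":255},{"dx":0.08,"dy":0,"dz":0.6,"rx":0,"ry":0,"rz":0,"hand":255}]'
python3 - <<'E'
from h import *
w=snap("wrist","w18.png")
go([.618,-.0515,.122],90)
E
```

```text
time: 21.15
eef_pos: [0.5727, 0.2958, 0.0691]
ee_rot: [-0.001, 0.706, 0.708, -0.002]
contact_force: [0.7, -0.1, -0.6]
grip_width: 0.0214
t=21.20 pos [0.5763 0.2988 0.0797] yaw 90.2 w 0.0218 F [ 5.4  4.2 10. ]
d [-14.01   1.64  -1.72] r [ 0.07 -0.03  0.03] rows~ 9.0
```

View pics/w18.png

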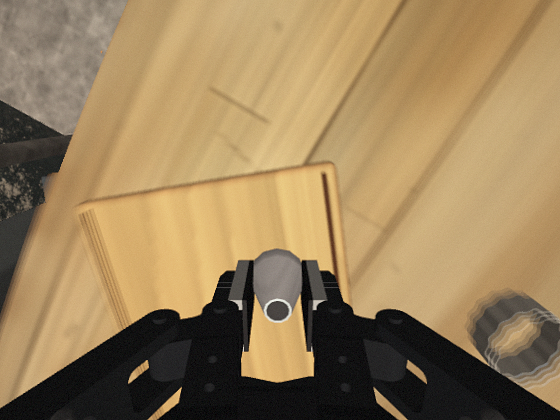

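```bash
python3 -m crank '[{"dx":-1.2,"dy":0.2,"dz":-1.3,"rx":0,"ry":0,"rz":0,"hand":255},{"dx":-2.6,"dy":0.4,"dz":-2.6,"rx":0,"ry":0,"rz":0,"hand":255},{"dx":-4.2,"dy":0.6,"dz":-3.8,"rx":0,"ry":0,"rz":0,"hand":255},{"dx":-5.8,"dy":0.8,"dz":-4,"rx":0,"ry":0,"rz":0,"hand":255},{"dx":-7.4,"dy":1,"dz":-4,"rx":0,"ry":0,"rz":0,"hand":255},{"dx":-9,"dy":1.2,"dz":-4,"rx":0,"ry":0,"rz":0,"hand":255},{"dx":-10.6,"dy":1.6,"dz":-4,"rx":0,"ry":0,"rz":0,"hand":255},{"dx":-12.2,"dy":1.6,"dz":-4,"rx":0,"ry":0,"rz":0,"hand":255},{"dx":-13.6,"dy":1.6,"dz":-3.8,"rx":0,"ry":0,"rz":0,"hand":255},{"dx":-14,"dy":1.6,"dz":-2.8,"rx":0,"ry":0,"rz":0,"hand":255},{"dx":-14,"dy":1.6,"dz":-1.75,"rx":0,"ry":0,"rz":0,"hand":255},{"dx":-14,"dy":1.6,"dz":-1.75,"rx":0,"ry":0,"rz":0,"hand":255}]'
python3 - <<'E'
from h import *
w=snap("wrist","w19.png")
go([.618,-.0515,.122],90)
E
```

```text
time: 22.2
eef_pos: [0.6151, -0.053, 0.1197]
ee_rot: [-0.0, 0.707, 0.707, 0.002]
contact_force: [-0.8, 0.6, -0.1]
grip_width: 0.0214
t=22.25 pos [ 0.616  -0.0512  0.1221] yaw 90.2 w 0.0219 F [-0.2  0.3  0.1]
d [-0.01  0.08  0.  ] r [ 0.04 -0.04  0.03] rows~ 1.0
```

View pics/w19.png

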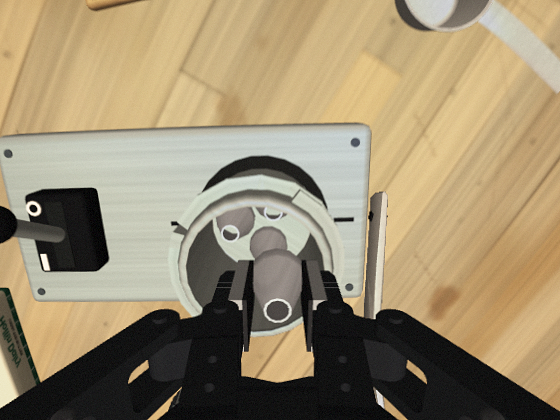

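```bash
python3 -m crank '[{"dx":0,"dy":0,"dz":0,"rx":0,"ry":0,"rz":0,"hand":100},{"dx":0,"dy":0,"dz":0,"rx":0,"ry":0,"rz":0,"hand":100},{"dx":0,"dy":0,"dz":0,"rx":0,"ry":0,"rz":0,"hand":100},{"dx":0,"dy":0,"dz":-0.2,"rx":0,"ry":0,"rz":0,"hand":80},{"dx":0,"dy":0,"dz":-1.5,"rx":0,"ry":0,"rz":0,"hand":0},{"dx":-1,"dy":-1,"dz":-3,"rx":0,"ry":0,"rz":0,"hand":0},{"dx":-2,"dy":-2,"dz":-4,"rx":0,"ry":0,"rz":0,"hand":0},{"dx":-3.5,"dy":-3,"dz":-5,"rx":0,"ry":0,"rz":0,"hand":0},{"dx":-4,"dy":-3.5,"dz":-6,"rx":0,"ry":0,"rz":0,"hand":0},{"dx":-4,"dy":-3.5,"dz":-6,"rx":0,"ry":0,"rz":0,"hand":0},{"dx":-4,"dy":-3.5,"dz":-6,"rx":0,"ry":0,"rz":0,"hand":0},{"dx":-4,"dy":-3.5,"dz":-6,"rx":0,"ry":0,"rz":0,"hand":0}]';  python3 - <<'E'
from h import *
w=snap("wrist","w20.png"); np.savez("w20.npz",R=w["R"],t=w["t"],camera_matrix=w["camera_matrix"],distortion=w["distortion"])
for t in ["lid","lid_bar","lid_lug","pot_mouth","toggle_tip","nozzle_1"]:
    for r in ctrl.mark_of(t,w)[:4]: print(t,[round(float(v),4) for v in r["point"]],round(r["conf"],2), proj(w,r["point"])[0].round())
s=snap("scene","s20.png",(130,140,420,350),2.7)
go([.555,-.268,.2])
E
```

```text
time: 23.25
eef_pos: [0.5286, -0.1516, 0.272]
ee_rot: [0.001, 0.706, 0.708, 0.003]
contact_force: [1.1, 1.1, -0.1]
grip_width: 0.085
lid [0.5578, -0.2669, -0.0036] 0.89 [297. 260.]
lid_bar [0.5575, -0.2709, 0.0348] 0.69 [298. 276.]
lid_lug [0.6017, -0.2548, 0.0075] 0.81 [331. 255.]
pot_mouth [0.6019, -0.0508, 0.1144] 0.58 [363.  81.]
toggle_tip [0.4684, -0.0333, 0.1031] 0.82 [205.  59.]
nozzle_1 [0.6058, -0.066, 0.0418] 0.78 [349. 102.]
nozzle_1 [0.612, -0.0315, 0.0349] 0.76 [355.  68.]
nozzle_1 [0.623, -0.0408, 0.053] 0.6 [370.  76.]
nozzle_1 [0.5865, -0.0475, 0.045] 0.6 [332.  83.]
t=23.65 pos [ 0.5284 -0.1514  0.2709] yaw 90.2 w 0.0854 F [ 0.2 -0.2 -0. ]
d [-4.68  1.04  2.82] r [ 0.03 -0.05 -0.  ] rows~ 4.0
```

View pics/w20.png

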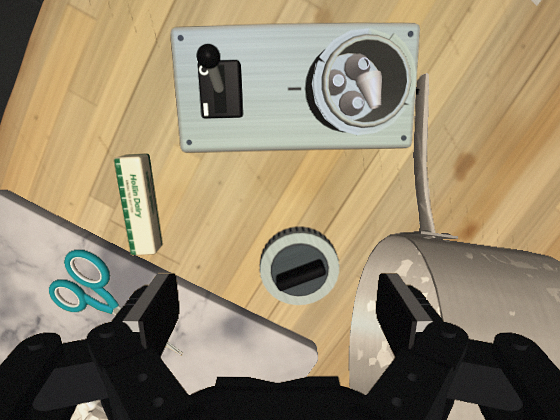

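View pics/s20.png

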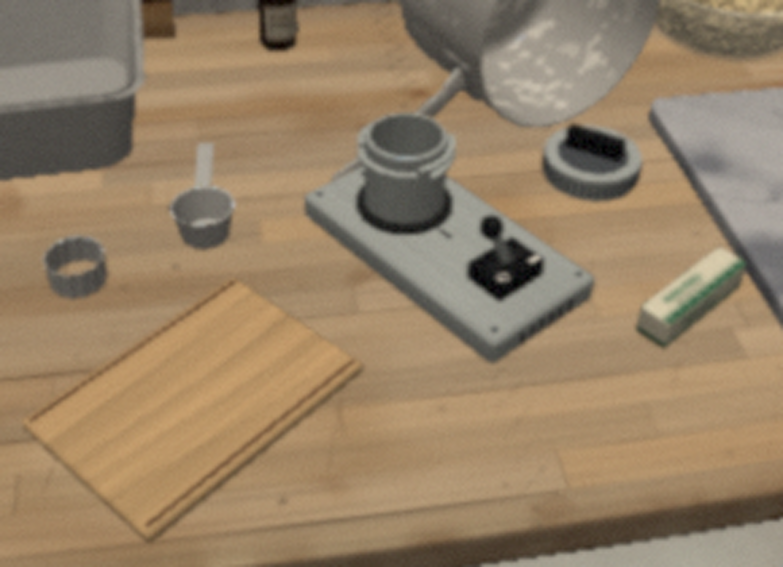

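Four nozzles are in the pot, one lying on the others below the rim, and the board is empty. The toggle is off and the lid is undisturbed at (300,266). Next I'll measure the direction of the lid's bar.

Run:
```python
from h import *
w=dict(np.load("w20.npz")); im=cv2.imread("pics/w20.png")
g=im.max(2); m=np.zeros_like(g); m[255:295,262:336]=(g[255:295,262:336]<45)
n,l,st,ce=cv2.connectedComponentsWithStats(m); i=1+np.argmax(st[1:,4]); print(st[i],ce[i])
c=np.argwhere(l==i)[:,::-1].astype(np.float32); r=cv2.minAreaRect(c); print(r)
b=cv2.boxPoints(r); b=b[np.argsort(b[:,0])]; L=b[:2].mean(0);Rr=b[2:].mean(0)
for z in(.05,.045):
    A,B=atz(w,L,z),atz(w,Rr,z); v=B-A; print(z,A.round(4),B.round(4),((A+B)/2).round(4),np.linalg.norm(v).round(4),np.degrees(np.arctan2(v[1],v[0])).round(1))
# overlay lid model
def circ(cx,cy,rr,z): 
    a=np.linspace(0,6.283,60); return proj(w,np.c_[cx+rr*np.cos(a),cy+rr*np.sin(a),0*a+z])
big=cv2.resize(im[210:320,240:360],None,fx=5,fy=5,interpolation=cv2.INTER_CUBIC)
T=lambda q:((q-[240,210])*5).astype(int)
cx,cy,th=.5555,-.2685,np.radians(14)
cv2.polylines(big,[T(circ(cx,cy,.05,.025))],True,(0,0,255),1)
R2=np.array([[np.cos(th),-np.sin(th)],[np.sin(th),np.cos(th)]])
q=(R2@np.array([[31,31,-31,-31],[7,-7,-7,7]])/1000).T+[cx,cy]
cv2.polylines(big,[T(proj(w,np.c_[q,[.05]*4]))],True,(0,255,0),1)
cv2.imwrite("pics/w20b.png",big)
```

```text
[276 259  50  32 851] [300.09518214 274.54759107]
((299.5616455078125, 274.6643981933594), (17.0880069732666, 51.38106918334961), 69.44395446777344)
0.05 [ 0.5293 -0.2737  0.05  ] [ 0.5857 -0.25    0.05  ] [ 0.5575 -0.2618  0.05  ] 0.0612 22.8
0.045 [ 0.5293 -0.2764  0.045 ] [ 0.5865 -0.2524  0.045 ] [ 0.5579 -0.2644  0.045 ] 0.062 22.8
```

View pics/w20b.png

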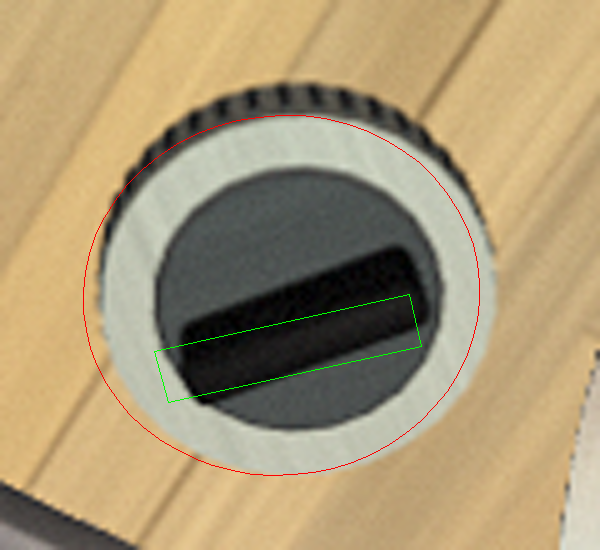

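Run:
```python
from h import *
w=dict(np.load("w20.npz")); im=cv2.imread("pics/w20.png")
def circ(cx,cy,rr,z): 
    a=np.linspace(0,6.283,60); return proj(w,np.c_[cx+rr*np.cos(a),cy+rr*np.sin(a),0*a+z])
big=cv2.resize(im[210:320,240:360],None,fx=5,fy=5,interpolation=cv2.INTER_CUBIC)
T=lambda q:((q-[240,210])*5).astype(int)
cx,cy,th=.5595,-.2685,np.radians(20.5)
cv2.polylines(big,[T(circ(cx,cy,.05,.025))],True,(0,0,255),1)
R2=np.array([[np.cos(th),-np.sin(th)],[np.sin(th),np.cos(th)]])
q=(R2@np.array([[31,31,-31,-31],[7,-7,-7,7]])/1000).T+[cx,cy]
for z,c in((.05,(0,255,0)),(.025,(255,0,0))):cv2.polylines(big,[T(proj(w,np.c_[q,[z]*4]))],True,c,1)
cv2.imwrite("pics/w20c.png",big)
```

```text
(no output)
```

View pics/w20c.png

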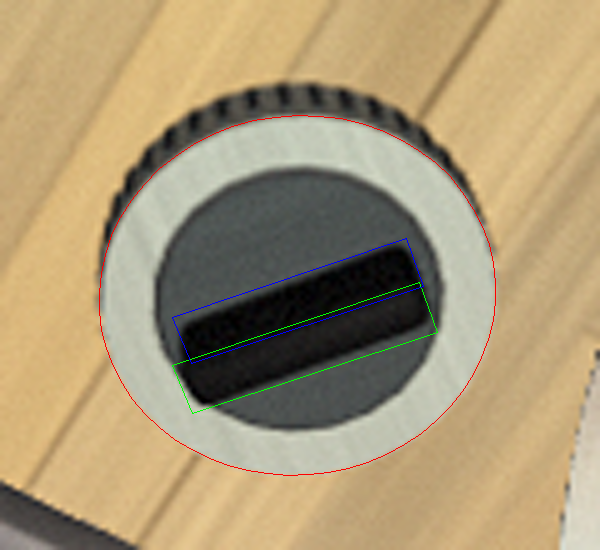

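Run:
```python
from h import *
w=dict(np.load("w20.npz"))
for z in(.05,.1,.15,.2): print(z,atz(w,(352,310),z).round(3),atz(w,(360,265),z).round(3),atz(w,(385,242),z).round(3))
go([.5595,-.268,.15],20.5)
```

```text
0.05 [ 0.624 -0.31   0.05 ] [ 0.629 -0.249  0.05 ] [ 0.656 -0.22   0.05 ]
0.1 [ 0.611 -0.278  0.1  ] [ 0.615 -0.226  0.1  ] [ 0.638 -0.201  0.1  ]
0.15 [ 0.598 -0.246  0.15 ] [ 0.601 -0.202  0.15 ] [ 0.621 -0.181  0.15 ]
0.2 [ 0.585 -0.214  0.2  ] [ 0.588 -0.178  0.2  ] [ 0.604 -0.161  0.2  ]
t=23.65 pos [ 0.5284 -0.1514  0.2709] yaw 90.2 w 0.0854 F [ 0.2 -0.2 -0. ]
d [-4.69  1.21  4.82] r [-0.   -0.06 13.94] rows~ 10.0
```

```bash
cat > rim.py <<'E'
from h import *
from scipy.optimize import least_squares
a=ctrl.capture("scene"); b=ctrl.capture("side"); w=dict(np.load("w20.npz"))
S=np.array([(500,82),(575,180),(565,245),(530,310),(470,365),(400,387),(340,360),(313,310),(320,260),(350,190),(400,125),(450,95)])/4+[230,90]
D=np.array([(212,200),(225,130),(270,85),(310,92),(350,140),(390,215),(415,280),(427,340),(420,400),(390,450),(350,460),(300,420),(255,350),(225,280)])/3.5+[300,170]
t=np.linspace(0,2*np.pi,200)
def circ(p):
    n=np.array([np.cos(p[4])*np.cos(p[3]),np.cos(p[4])*np.sin(p[3]),np.sin(p[4])])
    u=np.cross(n,[0,0,1]);u/=np.linalg.norm(u);v=np.cross(n,u)
    return p[:3]+p[5]*(np.cos(t)[:,None]*u+np.sin(t)[:,None]*v)
def res(p):
    C=circ(p); o=[]
    for cam,P in((a,S),(b,D)):
        q=proj(cam,C); o+=list(np.linalg.norm(P[:,None]-q[None],axis=2).min(1))
    return o
best=min((least_squares(res,[.68,-.28,.1,y,0.2,.1]) for y in(-2.6,-2,-1.5,-3.1)),key=lambda r:r.cost)
print(best.x.round(3),best.cost, np.round(best.fun,1))
C=circ(best.x); 
for k in range(0,200,10): print(C[k].round(3))
E
python3 rim.py
```

```text
[ 0.638 -0.316  0.122 -3.295 -0.041  0.119] 17.359335792007368 [0.8 1.6 0.8 2.  2.6 1.8 0.6 0.3 0.7 0.9 0.4 0.7 0.3 0.7 0.9 2.  0.5 1.1
 0.5 1.3 0.6 0.5 0.2 1.6 1.7 0.4]
[ 0.656 -0.198  0.122]
[ 0.657 -0.204  0.085]
[ 0.655 -0.221  0.051]
[ 0.652 -0.248  0.025]
[ 0.648 -0.281  0.008]
[ 0.643 -0.318  0.003]
[ 0.637 -0.354  0.009]
[ 0.631 -0.387  0.026]
[ 0.626 -0.413  0.053]
[ 0.622 -0.429  0.086]
[ 0.62  -0.434  0.123]
[ 0.619 -0.427  0.16 ]
[ 0.621 -0.409  0.193]
[ 0.624 -0.383  0.219]
[ 0.628 -0.349  0.236]
[ 0.634 -0.312  0.241]
[ 0.639 -0.276  0.234]
[ 0.645 -0.244  0.216]
[ 0.65  -0.218  0.189]
[ 0.654 -0.203  0.155]
```

```bash
python3 -m crank '[{"dx":-1.2,"dy":0,"dz":0.5,"rx":0,"ry":0,"rz":1.4,"hand":0},{"dx":-2.4,"dy":0.2,"dz":1,"rx":0,"ry":0,"rz":2.8,"hand":0},{"dx":-3.6,"dy":0.6,"dz":1.5,"rx":0,"ry":0,"rz":4.2,"hand":0},{"dx":-4.7,"dy":0.9,"dz":2,"rx":0,"ry":0,"rz":5.6,"hand":0},{"dx":-4.7,"dy":1.2,"dz":2.5,"rx":0,"ry":0,"rz":7,"hand":0},{"dx":-4.7,"dy":1.2,"dz":3,"rx":0,"ry":0,"rz":8.4,"hand":0},{"dx":-4.7,"dy":1.2,"dz":3.5,"rx":0,"ry":0,"rz":9.8,"hand":0},{"dx":-4.7,"dy":1.2,"dz":4,"rx":0,"ry":0,"rz":11.2,"hand":0},{"dx":-4.7,"dy":1.2,"dz":4.5,"rx":0,"ry":0,"rz":12.6,"hand":0},{"dx":-4.7,"dy":1.2,"dz":4.8,"rx":0,"ry":0,"rz":13.95,"hand":0},{"dx":-4.7,"dy":1.2,"dz":4.8,"rx":0,"ry":0,"rz":13.95,"hand":0},{"dx":-4.7,"dy":1.2,"dz":4.8,"rx":0,"ry":0,"rz":13.95,"hand":0}]';  python3 - <<'E'
from h import *
go([.5595,-.268,.1],20.5)
w=snap("wrist","w21.png")
for t in ["lid","lid_bar"]:
    for r in ctrl.mark_of(t,w)[:2]: print(t,[round(float(v),4) for v in r["point"]],round(r["conf"],2), proj(w,r["point"])[0].round())
s=snap("side","d21.png")
E
```

```text
time: 24.75
eef_pos: [0.5592, -0.2684, 0.1507]
ee_rot: [-0.002, 0.984, 0.179, 0.002]
contact_force: [-0.0, -0.1, -0.1]
grip_width: 0.0853
t=24.75 pos [ 0.5592 -0.2684  0.1507] yaw 20.7 w 0.0853 F [-0.  -0.1 -0.1]
d [ 0.01 -0.01  2.03] r [-0.03 -0.04  0.03] rows~ 2.0
lid [0.558, -0.2685, -0.0025] 0.86 [278. 200.]
lid_bar [0.5591, -0.2712, 0.0378] 0.73 [282. 213.]
```

View pics/w21.png

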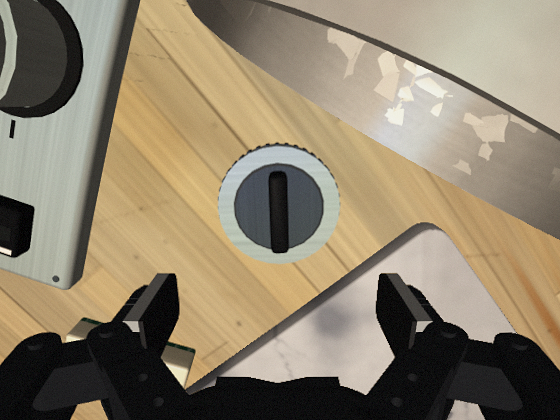

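View pics/d21.png

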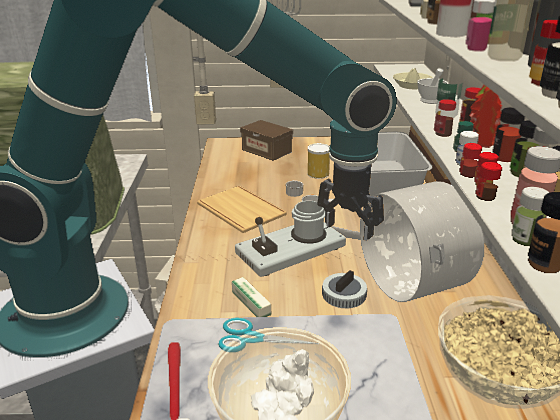

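The bar is centred at column 279 and in line with the tool. I'll go down and grip it.

```bash
python3 -m crank '[{"dx":0,"dy":0,"dz":1.5,"rx":0,"ry":0,"rz":0,"hand":0},{"dx":0,"dy":0,"dz":3,"rx":0,"ry":0,"rz":0,"hand":0},{"dx":0,"dy":0,"dz":4.2,"rx":0,"ry":0,"rz":0,"hand":0},{"dx":0,"dy":0,"dz":4.85,"rx":0,"ry":0,"rz":0,"hand":60},{"dx":0,"dy":0,"dz":4.85,"rx":0,"ry":0,"rz":0,"hand":150},{"dx":0,"dy":0,"dz":4.85,"rx":0,"ry":0,"rz":0,"hand":255},{"dx":0,"dy":0,"dz":4.85,"rx":0,"ry":0,"rz":0,"hand":255},{"dx":0,"dy":0,"dz":4.85,"rx":0,"ry":0,"rz":0,"hand":255},{"dx":0,"dy":0,"dz":4.85,"rx":0,"ry":0,"rz":0,"hand":255},{"dx":0,"dy":0,"dz":4.85,"rx":0,"ry":0,"rz":0,"hand":255},{"dx":0,"dy":0,"dz":4.85,"rx":0,"ry":0,"rz":0,"hand":255},{"dx":0,"dy":0,"dz":4.85,"rx":0,"ry":0,"rz":0,"hand":255}]';  python3 - <<'E'
from h import *
go([.5595,-.268,.1],20.5)
w=snap("wrist","w22.png")
E
```

```text
time: 25.95
eef_pos: [0.5609, -0.269, 0.032]
ee_rot: [-0.001, 0.984, 0.179, 0.003]
contact_force: [-1.8, -0.4, 10.4]
grip_width: 0.0125
t=25.95 pos [ 0.5609 -0.269   0.032 ] yaw 20.6 w 0.0125 F [-1.8 -0.4 10.4]
d [-0.02 -0.05 -2.72] r [ 0.   -0.08  0.02] rows~ 2.0
```

View pics/w22.png

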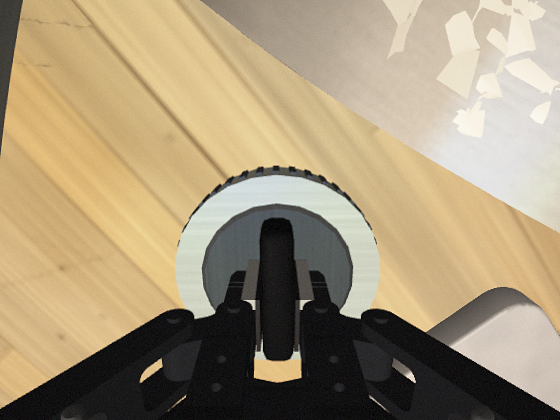

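```bash
python3 -m crank '[{"dx":0,"dy":0,"dz":-0.4,"rx":0,"ry":0,"rz":0,"hand":255},{"dx":0,"dy":0,"dz":-1.2,"rx":0,"ry":0,"rz":0,"hand":255},{"dx":0,"dy":0,"dz":-2.6,"rx":0,"ry":0,"rz":0,"hand":255},{"dx":0,"dy":0,"dz":-4,"rx":0,"ry":0,"rz":0,"hand":255},{"dx":0,"dy":0,"dz":-5.5,"rx":0,"ry":0,"rz":0,"hand":255},{"dx":0,"dy":0,"dz":-7,"rx":0,"ry":0,"rz":0,"hand":255},{"dx":0,"dy":0,"dz":-7,"rx":0,"ry":0,"rz":0,"hand":255},{"dx":0,"dy":0,"dz":-7,"rx":0,"ry":0,"rz":0,"hand":255},{"dx":0,"dy":0,"dz":-7,"rx":0,"ry":0,"rz":0,"hand":255}]';  python3 - <<'E'
from h import *
w=snap("wrist","w23.png"); np.savez("w23.npz",R=w["R"],t=w["t"],camera_matrix=w["camera_matrix"],distortion=w["distortion"])
go([.6055,-.0515,.2],106.5)
for t in ["lid","lid_bar"]:
    for r in ctrl.mark_of(t,w)[:2]: print(t,[round(float(v),4) for v in r["point"]],round(r["conf"],2), proj(w,r["point"])[0].round())
o=obs(); Rm=R_of(o).as_matrix(); tcp=o["eef_pos"]
im=w["pixels"][:,:,::-1]; big=cv2.resize(im[130:380,150:410],None,fx=3,fy=3,interpolation=cv2.INTER_CUBIC)
a=np.linspace(0,6.283,80)
for off,col in((0,(0,0,255)),):
    # lid frame: z up = -tool z ; origin 32mm ahead
    for r,h,c in((.05,.025,(0,0,255)),):
        P=np.c_[off+r*np.cos(a),r*np.sin(a),0*a+.032-h]
        cv2.polylines(big,[((proj(w,P@Rm.T+tcp)-[150,130])*3).astype(int)],True,c,1)
    for h,c in((.05,(0,255,0)),(.025,(255,0,0))):
        P=np.array([[.031,.007,.032-h],[.031,-.007,.032-h],[-.031,-.007,.032-h],[-.031,.007,.032-h]])
        cv2.polylines(big,[((proj(w,P@Rm.T+tcp)-[150,130])*3).astype(int)],True,c,1)
cv2.imwrite("pics/w23b.png",big)
E
```

```text
time: 26.75
eef_pos: [0.5594, -0.2693, 0.2073]
ee_rot: [-0.0, 0.984, 0.179, 0.003]
contact_force: [0.5, 1.0, -2.0]
grip_width: 0.0123
t=26.80 pos [ 0.5592 -0.2692  0.2065] yaw 20.6 w 0.0124 F [-0.2  0.  -2.3]
d [ 4.79 -7.5   0.29] r [  0.05  -0.06 -17.18] rows~ 12.0
lid [0.5524, -0.2679, 0.1729] 0.88 [272. 261.]
lid_bar [0.5587, -0.273, 0.2122] 0.6 [286. 289.]
```

View pics/w23b.png

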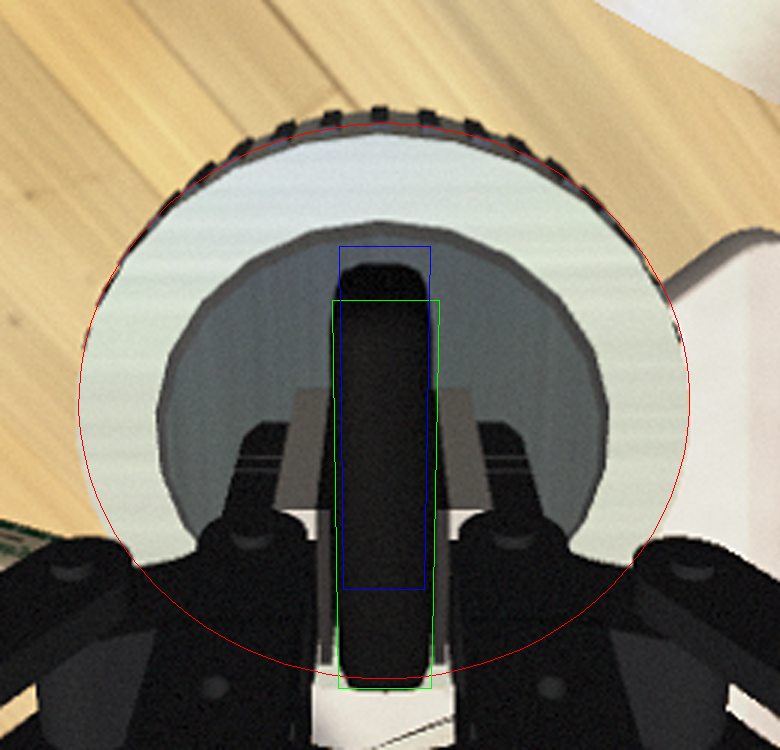

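```bash
python3 -m crank '[{"dx":0.4,"dy":-1.1,"dz":0,"rx":0,"ry":0,"rz":-1.3,"hand":255},{"dx":0.9,"dy":-2.4,"dz":0,"rx":0,"ry":0,"rz":-2.7,"hand":255},{"dx":1.5,"dy":-3.6,"dz":0.1,"rx":0,"ry":0,"rz":-4.1,"hand":255},{"dx":2.2,"dy":-4.8,"dz":0.2,"rx":0,"ry":0,"rz":-5.5,"hand":255},{"dx":3.2,"dy":-6,"dz":0.2,"rx":0,"ry":0,"rz":-6.9,"hand":255},{"dx":4.2,"dy":-7,"dz":0.2,"rx":0,"ry":0,"rz":-8.3,"hand":255},{"dx":4.8,"dy":-7.5,"dz":0.3,"rx":0,"ry":0,"rz":-9.7,"hand":255},{"dx":4.8,"dy":-7.5,"dz":0.3,"rx":0,"ry":0,"rz":-11.1,"hand":255},{"dx":4.8,"dy":-7.5,"dz":0.3,"rx":0,"ry":0,"rz":-12.5,"hand":255},{"dx":4.8,"dy":-7.5,"dz":0.3,"rx":0,"ry":0,"rz":-13.9,"hand":255},{"dx":4.8,"dy":-7.5,"dz":0.3,"rx":0,"ry":0,"rz":-15.3,"hand":255},{"dx":4.8,"dy":-7.5,"dz":0.3,"rx":0,"ry":0,"rz":-16.7,"hand":255}]';  python3 - <<'E'
from h import *
go([.605,-.050,.16],106.5)
E
```

```text
time: 27.9
eef_pos: [0.6053, -0.0513, 0.1984]
ee_rot: [0.0, 0.613, 0.79, 0.002]
contact_force: [-0.7, 0.3, -1.4]
grip_width: 0.0126
t=27.90 pos [ 0.6053 -0.0513  0.1984] yaw 104.5 w 0.0126 F [-0.7  0.3 -1.4]
d [ 0.05 -0.    1.54] r [ 0.05 -0.03 -0.41] rows~ 1.0
```

```bash
python3 -m crank '[{"dx":0.05,"dy":0,"dz":0.8,"rx":0.05,"ry":0,"rz":-0.4,"hand":255},{"dx":0.05,"dy":0,"dz":1.6,"rx":0.05,"ry":0,"rz":-0.4,"hand":255},{"dx":0.05,"dy":0,"dz":1.6,"rx":0.05,"ry":0,"rz":-0.4,"hand":255},{"dx":0.05,"dy":0,"dz":1.6,"rx":0.05,"ry":0,"rz":-0.4,"hand":255}]';  python3 - <<'E'
from h import *
go([.605,-.050,.130],106.5)
w=snap("scene","s24.png",(220,140,380,270),5); d=snap("side","d24.png",(220,160,400,300),4.4); x=snap("wrist","w24.png")
for n,q in(("sc",w),("si",d),("wr",x)):
  for t in ["lid","pot_mouth","lid_bar"]:
    for r in ctrl.mark_of(t,q)[:2]: print(n,t,[round(float(v),4) for v in r["point"]],round(r["conf"],2))
E
```

```text
time: 28.23
eef_pos: [0.6044, -0.0498, 0.1575]
ee_rot: [-0.002, 0.599, 0.801, 0.0]
contact_force: [0.1, 0.2, -1.1]
grip_width: 0.0129
t=28.23 pos [ 0.6044 -0.0498  0.1575] yaw 106.4 w 0.0129 F [ 0.1  0.2 -1.1]
d [-0.02  0.02  1.1 ] r [-0.03 -0.05 -0.01] rows~ 1.0
sc lid [0.6046, -0.0512, 0.1265] 0.57
sc pot_mouth [0.6035, -0.06, 0.1155] 0.66
sc lid_bar [0.5998, -0.0514, 0.1614] 0.87
sc lid_bar [0.473, -0.0573, 0.0582] 0.4
si lid [0.6056, -0.055, 0.1261] 0.78
si lid [0.6058, -0.0517, 0.1144] 0.58
si pot_mouth [0.6076, -0.0537, 0.1141] 0.57
si pot_mouth [0.7451, 0.0797, 0.0065] 0.23
si lid_bar [0.604, -0.0513, 0.1637] 0.89
wr lid [0.6057, -0.0497, 0.1225] 0.87
wr lid_bar [0.6072, -0.0546, 0.1642] 0.68
```

View pics/s24.png

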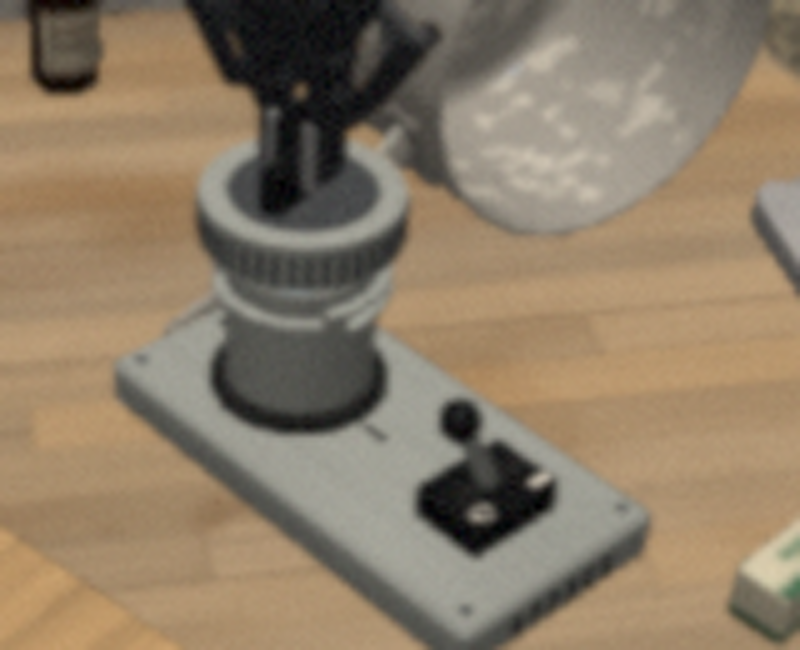

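View pics/d24.png

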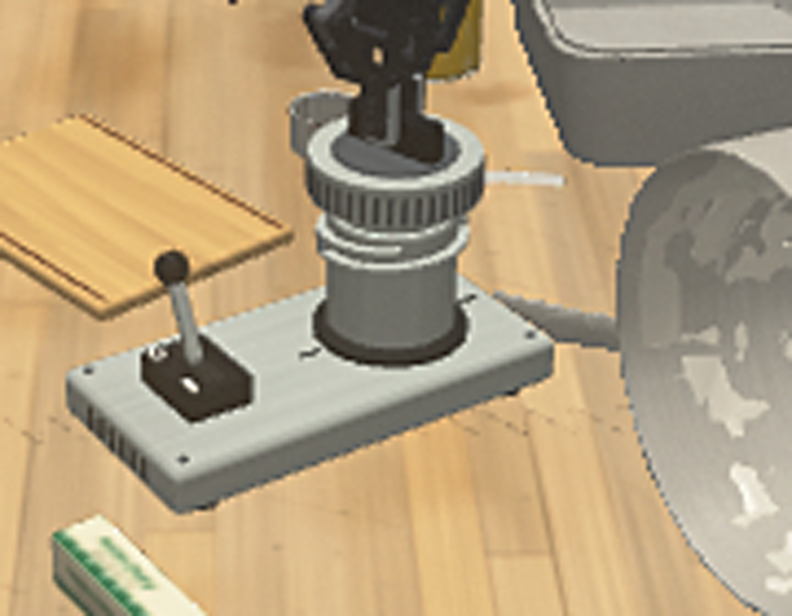

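View pics/w24.png

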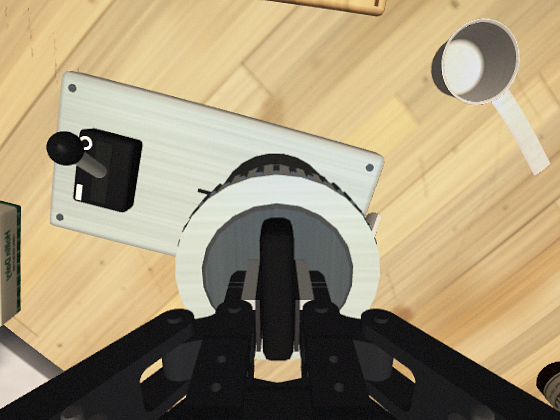

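The lid looks concentric with the thread in both the scene and side views. I'll lower it with the lugs at the opening.

```bash
python3 -m crank '[{"dx":0,"dy":0,"dz":0.4,"rx":0,"ry":-0.05,"rz":0,"hand":255},{"dx":0,"dy":0,"dz":0.7,"rx":0,"ry":-0.05,"rz":0,"hand":255},{"dx":0,"dy":0,"dz":0.9,"rx":0,"ry":-0.05,"rz":0,"hand":255},{"dx":0,"dy":0,"dz":1.1,"rx":0,"ry":-0.05,"rz":0,"hand":255},{"dx":0,"dy":0,"dz":1.1,"rx":0,"ry":-0.05,"rz":0,"hand":255},{"dx":0,"dy":0,"dz":1.1,"rx":0,"ry":-0.05,"rz":0,"hand":255}]';  python3 - <<'E'
from h import *
go([.605,-.050,.130],106.5)
w=snap("scene","s25.png",(220,140,380,270),5); d=snap("side","d25.png",(220,160,400,300),4.4)
for n,q in(("sc",w),("si",d)):
  for t in ["lid","lid_bar"]:
    for r in ctrl.mark_of(t,q)[:1]: print(n,t,[round(float(v),4) for v in r["point"]],round(r["conf"],2))
E
```

```text
time: 29.33
eef_pos: [0.6052, -0.0496, 0.1307]
ee_rot: [0.001, 0.599, 0.801, -0.0]
contact_force: [0.3, 0.1, -0.9]
grip_width: 0.0123
t=29.33 pos [ 0.6052 -0.0496  0.1307] yaw 106.5 w 0.0123 F [ 0.3  0.1 -0.9]
d [-0.01 -0.01  0.03] r [ 0.    0.02 -0.01] rows~ 1.0
sc lid [0.6049, -0.0525, 0.0983] 0.85
sc lid_bar [0.6023, -0.0506, 0.1326] 0.84
si lid [0.6041, -0.0536, 0.0993] 0.88
si lid_bar [0.6059, -0.0505, 0.1337] 0.88
```

View pics/d25.png

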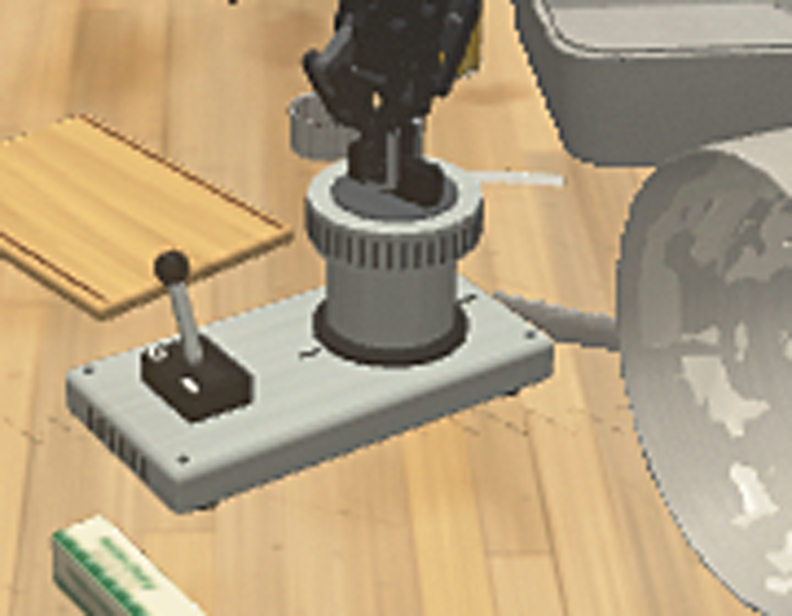

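It has dropped into the opening without force, with the origin about 16 mm below the rim. Now I'll turn it clockwise.

```bash
python3 -m crank '[{"dx":0,"dy":0,"dz":0.02,"rx":0,"ry":0,"rz":1,"hand":255},{"dx":0,"dy":0,"dz":0.02,"rx":0,"ry":0,"rz":2,"hand":255},{"dx":0,"dy":0.02,"dz":0.02,"rx":0,"ry":0,"rz":3,"hand":255},{"dx":-0.02,"dy":0.02,"dz":0.02,"rx":0,"ry":0,"rz":4,"hand":255},{"dx":-0.02,"dy":0.02,"dz":0.02,"rx":0,"ry":0,"rz":5,"hand":255},{"dx":-0.03,"dy":0.04,"dz":0.03,"rx":0,"ry":0,"rz":6,"hand":255},{"dx":-0.03,"dy":0.04,"dz":0.04,"rx":0,"ry":0,"rz":7,"hand":255},{"dx":-0.03,"dy":0.04,"dz":0.05,"rx":0,"ry":0,"rz":8,"hand":255},{"dx":-0.03,"dy":0.04,"dz":0.05,"rx":0,"ry":0,"rz":9,"hand":255},{"dx":-0.04,"dy":0.04,"dz":0.06,"rx":0,"ry":0,"rz":10,"hand":255}]';  python3 - <<'E'
from h import *
go([.6065,-.051,.127],1.4); o=obs(); print(o["torque"].round(2),o["joints"].round(2))
E
```

```text
time: 30.47
eef_pos: [0.6062, -0.0506, 0.1294]
ee_rot: [0.001, 0.882, 0.471, -0.0]
contact_force: [0.5, -0.6, -1.9]
grip_width: 0.0128
t=30.47 pos [ 0.6062 -0.0506  0.1294] yaw 56.2 w 0.0128 F [ 0.5 -0.6 -1.9]
d [-0.    0.02  0.1 ] r [2.000e-02 1.000e-02 1.096e+01] rows~ 8.0
[ 0.05 -0.05 -0.01] [ 0.41  0.55 -0.51  1.73  0.32  0.94 -0.81]
```

```bash
python3 -m crank '[{"dx":0,"dy":0,"dz":0.01,"rx":0,"ry":0,"rz":1,"hand":255},{"dx":0,"dy":0,"dz":0.02,"rx":0,"ry":0,"rz":2,"hand":255},{"dx":0,"dy":0,"dz":0.03,"rx":0,"ry":0,"rz":3,"hand":255},{"dx":0,"dy":0,"dz":0.04,"rx":0,"ry":0,"rz":4,"hand":255},{"dx":0,"dy":0,"dz":0.05,"rx":0,"ry":0,"rz":5,"hand":255},{"dx":0,"dy":0,"dz":0.06,"rx":0,"ry":0,"rz":6,"hand":255},{"dx":0,"dy":0.02,"dz":0.07,"rx":0,"ry":0,"rz":7,"hand":255},{"dx":0,"dy":0.02,"dz":0.08,"rx":0,"ry":0,"rz":8,"hand":255},{"dx":0,"dy":0.02,"dz":0.09,"rx":0,"ry":0,"rz":9,"hand":255},{"dx":0,"dy":0.02,"dz":0.1,"rx":0,"ry":0,"rz":10,"hand":255},{"dx":0,"dy":0.02,"dz":0.1,"rx":0,"ry":0,"rz":10,"hand":255}]';  python3 - <<'E'
from h import *
go([.6065,-.051,.127],1.4); o=obs(); print(o["torque"].round(2),o["joints"].round(2))
E
```

```text
time: 31.38
eef_pos: [0.6067, -0.0507, 0.1271]
ee_rot: [0.001, 0.999, 0.052, 0.0]
contact_force: [0.0, -0.6, 0.3]
grip_width: 0.0125
t=31.38 pos [ 0.6067 -0.0507  0.1271] yaw 6.0 w 0.0125 F [ 0.  -0.6  0.3]
d [-0.01  0.01  0.  ] r [ 0.02 -0.    0.91] rows~ 1.0
[-0.1  -0.18 -0.03] [ 0.27  0.52 -0.31  1.74  0.19  0.91 -1.59]
```

Still no resisting torque. I'll carry on toward the end stop in small steps and watch the moment.

```bash
python3 -m crank '[{"dx":0,"dy":0,"dz":0.01,"rx":0,"ry":0,"rz":0.6,"hand":255},{"dx":0,"dy":0,"dz":0.02,"rx":0,"ry":0,"rz":1.1,"hand":255},{"dx":0,"dy":0,"dz":0.02,"rx":0,"ry":0,"rz":1.5,"hand":255},{"dx":0,"dy":0,"dz":0.02,"rx":0,"ry":0,"rz":1.5,"hand":255}]';  python3 - <<'E'
from h import *
go([.6065,-.051,.127],1.4); o=obs(); print(o["torque"].round(2))
w=snap("scene","s26.png",(220,140,380,270),5); d=snap("side","d26.png",(220,160,400,300),4.4);x=snap("wrist","w26.png")
for n,q in(("sc",w),("si",d),("wr",x)):
  for t in ["lid","lid_bar"]:
    for r in ctrl.mark_of(t,q)[:1]: print(n,t,[round(float(v),4) for v in r["point"]],round(r["conf"],2))
E
```

```text
time: 31.72
eef_pos: [0.6068, -0.0519, 0.127]
ee_rot: [0.002, 1.0, -0.013, 0.0]
contact_force: [-2.1, -5.9, 6.6]
grip_width: 0.0127
t=31.72 pos [ 0.6068 -0.0519  0.127 ] yaw -1.5 w 0.0127 F [-2.1 -5.9  6.6]
d [-0.01 -0.04 -0.  ] r [ 0.04 -0.01 -0.58] rows~ 1.0
[-1.26  0.5   0.45]
sc lid [0.6014, -0.0529, 0.0959] 0.97
sc lid_bar [0.5984, -0.0534, 0.1284] 0.96
si lid [0.6012, -0.0527, 0.094] 0.62
si lid_bar [0.6034, -0.0527, 0.1296] 0.64
wr lid [0.6044, -0.0543, 0.0939] 0.94
wr lid_bar [0.6056, -0.0522, 0.1307] 0.68
```

View pics/s26.png

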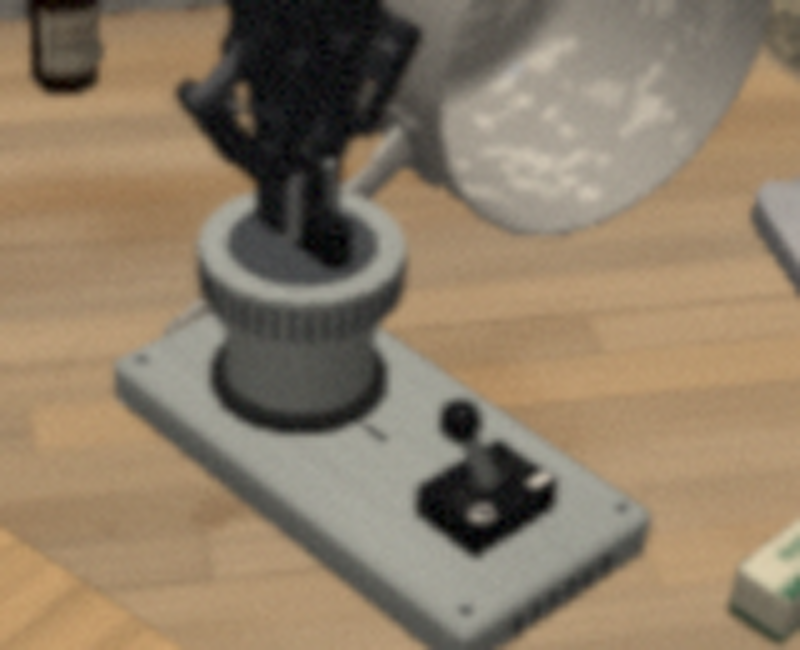

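View pics/w26.png

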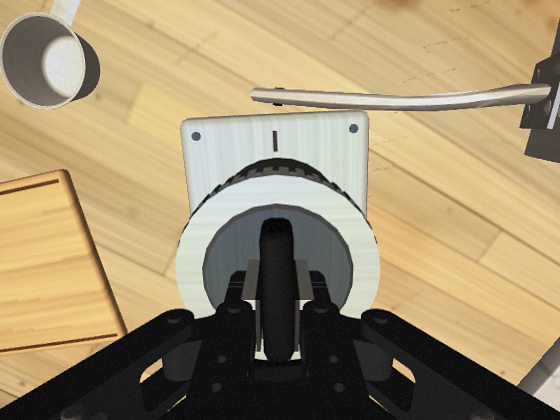

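```bash
python3 -m crank '[{"dx":0,"dy":0,"dz":-0.1,"rx":0,"ry":0,"rz":0,"hand":255},{"dx":0,"dy":0,"dz":-0.16,"rx":0,"ry":0,"rz":0,"hand":255},{"dx":0,"dy":0,"dz":-0.16,"rx":0,"ry":0,"rz":0,"hand":255}]';python3 -m crank '[{"dx":0,"dy":0,"dz":0.1,"rx":0,"ry":0,"rz":0.2,"hand":255},{"dx":0,"dy":0,"dz":0.1,"rx":0,"ry":0,"rz":0.3,"hand":255},{"dx":0,"dy":0,"dz":0.1,"rx":0,"ry":0,"rz":0.3,"hand":255},{"dx":0,"dy":0,"dz":0.1,"rx":0,"ry":0,"rz":0.3,"hand":255}]'
python3 - <<'E'
from h import *
go([.6065,-.051,.127],1.4); o=obs(); print(o["torque"].round(2))
E
```

```text
time: 32.42
eef_pos: [0.6059, -0.0523, 0.1282]
ee_rot: [0.002, 1.0, -0.01, -0.001]
contact_force: [14.6, -2.5, -40.8]
grip_width: 0.0127
time: 32.75
eef_pos: [0.606, -0.0525, 0.127]
ee_rot: [0.002, 1.0, -0.022, -0.001]
contact_force: [-9.4, -1.0, 18.0]
grip_width: 0.0126
t=32.75 pos [ 0.606  -0.0525  0.127 ] yaw -2.5 w 0.0126 F [-9.4 -1.  18. ]
d [ 0.02 -0.06 -0.  ] r [ 0.05  0.01 -0.78] rows~ 1.0
[-0.3   1.94  0.69]
```

The thread holds the lid against a 40 N upward pull, and the end stop resists the turn. I'll ease off, release and rise.

```bash
python3 -m crank '[{"dx":0,"dy":0,"dz":-0.04,"rx":0,"ry":0,"rz":-0.2,"hand":255},{"dx":0,"dy":0,"dz":-0.04,"rx":0,"ry":0,"rz":-0.2,"hand":255},{"dx":0,"dy":0,"dz":-0.04,"rx":0,"ry":0,"rz":-0.2,"hand":180},{"dx":0,"dy":0,"dz":-0.06,"rx":0,"ry":0,"rz":-0.2,"hand":100},{"dx":0,"dy":0,"dz":-0.1,"rx":0,"ry":0,"rz":-0.2,"hand":60},{"dx":0,"dy":0,"dz":-0.1,"rx":0,"ry":0,"rz":-0.2,"hand":60},{"dx":0,"dy":0,"dz":-1,"rx":0,"ry":0,"rz":0,"hand":60},{"dx":0,"dy":0,"dz":-2.5,"rx":0,"ry":0,"rz":0,"hand":60},{"dx":0,"dy":0,"dz":-4,"rx":0,"ry":0,"rz":0,"hand":60},{"dx":0,"dy":0,"dz":-4,"rx":0,"ry":0,"rz":0,"hand":60}]'
python3 - <<'E'
from h import *
go([.473,.02,.2],90)
w=snap("scene","s27.png",(220,140,380,270),5); d=snap("side","d27.png",(220,160,400,300),4.4);x=snap("wrist","w27.png")
for n,q in(("sc",w),("si",d),("wr",x)):
  for t in ["lid","lid_bar","toggle_tip"]:
    for r in ctrl.mark_of(t,q)[:1]: print(n,t,[round(float(v),4) for v in r["point"]],round(r["conf"],2))
E
```

```text
time: 33.58
eef_pos: [0.6089, -0.0518, 0.2344]
ee_rot: [0.002, 1.0, -0.022, 0.004]
contact_force: [2.0, 0.6, 0.3]
grip_width: 0.0655
t=33.58 pos [ 0.6089 -0.0518  0.2344] yaw -2.5 w 0.0655 F [2.  0.6 0.3]
d [-5.57 -2.64  1.32] r [  0.12  -0.04 -18.49] rows~ 13.0
sc lid [0.6012, -0.0525, 0.0958] 0.56
sc lid_bar [0.601, -0.0515, 0.1313] 0.92
sc toggle_tip [0.4723, -0.0307, 0.1064] 0.67
si lid [0.6005, -0.0501, 0.0976] 0.79
si lid_bar [0.6015, -0.0523, 0.1292] 0.64
si toggle_tip [0.4705, -0.0318, 0.1014] 0.7
wr lid [0.6032, -0.0525, 0.0945] 0.57
wr lid_bar [0.6056, -0.054, 0.1323] 0.91
wr toggle_tip [0.4664, -0.0331, 0.1032] 0.59
```

View pics/d27.png

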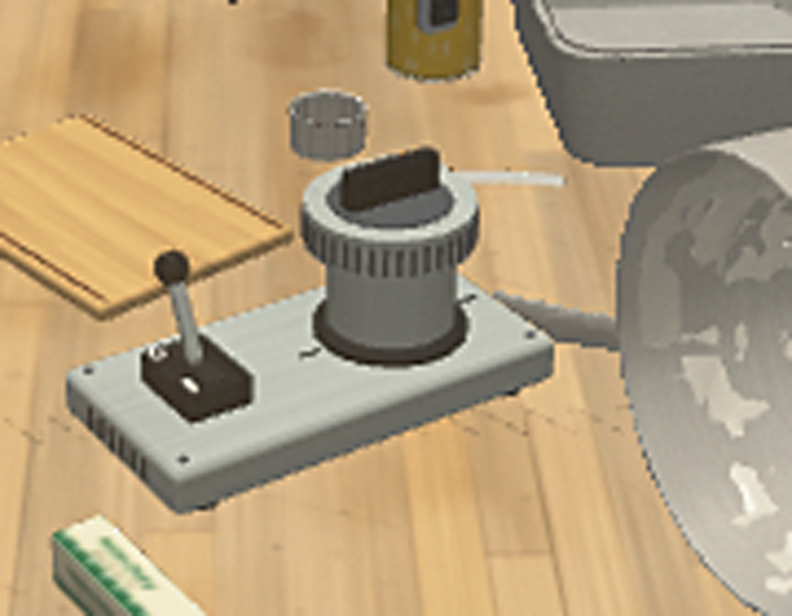

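View pics/w27.png

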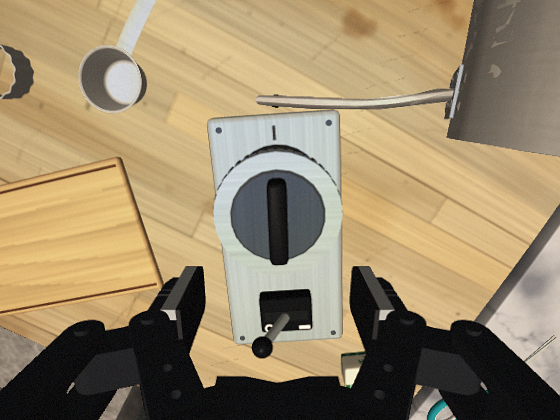

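The side view shows the lid level and home with the bar along the washer, and the toggle still off. Next I'll close the fingers, go to the toggle's left side and push it right.

```bash
python3 -m crank '[{"dx":-1.2,"dy":-0.8,"dz":0,"rx":0,"ry":0,"rz":0,"hand":255},{"dx":-2.4,"dy":-1.6,"dz":0,"rx":0,"ry":0,"rz":0,"hand":255},{"dx":-3.8,"dy":-2.4,"dz":0,"rx":0,"ry":0,"rz":-0.5,"hand":255},{"dx":-5.2,"dy":-2.9,"dz":0,"rx":0,"ry":0,"rz":-0.5,"hand":255},{"dx":-5.5,"dy":-2.9,"dz":0.5,"rx":0,"ry":0,"rz":-0.5,"hand":255},{"dx":-5.5,"dy":-2.9,"dz":1.5,"rx":0,"ry":0,"rz":-0.5,"hand":255},{"dx":-5.5,"dy":-2.9,"dz":2.5,"rx":0,"ry":0,"rz":-0.5,"hand":255},{"dx":-5.5,"dy":-2.9,"dz":2.5,"rx":0,"ry":0,"rz":-0.5,"hand":255}]'
python3 - <<'E'
from h import *
go([.473,.02,.095],0)
x=snap("wrist","w28.png")
E
```

```text
time: 34.85
eef_pos: [0.4696, 0.0259, 0.1609]
ee_rot: [0.002, 1.0, 0.0, -0.003]
contact_force: [-0.4, 0.0, -0.6]
grip_width: 0.0
t=34.85 pos [0.4696 0.0259 0.1609] yaw 0.0 w 0.0000 F [-0.4  0.  -0.6]
d [0.15 0.22 2.63] r [0.05 0.07 0.01] rows~ 2.0
```

View pics/w28.png

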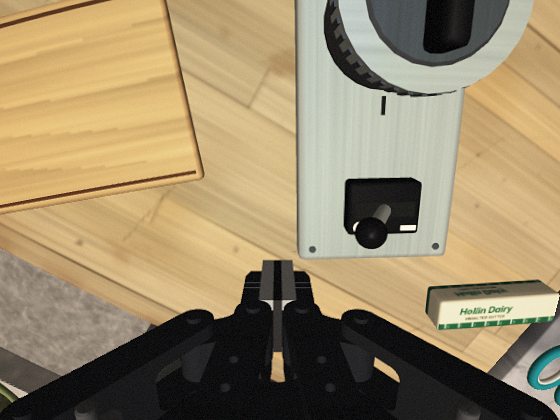

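```bash
python3 -m crank '[{"dx":0.15,"dy":0.1,"dz":1.3,"rx":0,"ry":0,"rz":0,"hand":255},{"dx":0.15,"dy":0.1,"dz":2.6,"rx":0,"ry":0,"rz":0,"hand":255},{"dx":0.15,"dy":0.1,"dz":2.6,"rx":0,"ry":0,"rz":0,"hand":255},{"dx":0.15,"dy":0.8,"dz":2.6,"rx":0,"ry":0,"rz":0,"hand":255},{"dx":0.15,"dy":1.5,"dz":2.6,"rx":0,"ry":0,"rz":0,"hand":255},{"dx":0.15,"dy":2.1,"dz":2.6,"rx":0,"ry":0,"rz":0,"hand":255},{"dx":0.15,"dy":2.6,"dz":2.6,"rx":0,"ry":0,"rz":0,"hand":255},{"dx":0.15,"dy":3,"dz":2.6,"rx":0,"ry":0,"rz":0,"hand":255},{"dx":0.15,"dy":3,"dz":2.6,"rx":0,"ry":0,"rz":0,"hand":255}]'
python3 - <<'E'
from h import *
go([.473,.02,.095],0)
x=snap("wrist","w29.png")
for r in ctrl.mark_of("toggle_tip",x)[:2]: print(np.round(r["point"],4),r["conf"])
E
```

```text
time: 35.65
eef_pos: [0.4749, -0.0511, 0.0999]
ee_rot: [0.002, 1.0, -0.001, -0.002]
contact_force: [0.5, -0.5, 0.2]
grip_width: -0.0001
t=35.65 pos [ 0.4749 -0.0511  0.0999] yaw -0.1 w -0.0001 F [ 0.5 -0.5  0.2]
d [-0.08 -2.84  0.18] r [ 0.05  0.04 -0.02] rows~ 2.0
[ 0.4685 -0.0811  0.1008] 0.69
```

View pics/w29.png

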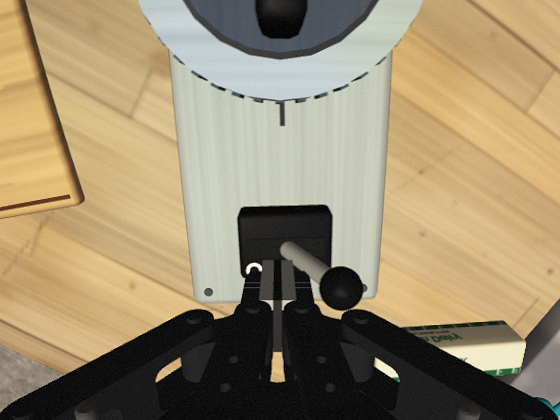

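The toggle has gone over to the right, with the ball at (342,290), so it is on. I'll back off to the left, rise, and do the final checks.

```bash
python3 -m crank '[{"dx":0,"dy":-1,"dz":-0.2,"rx":0,"ry":0,"rz":0,"hand":255},{"dx":-0.2,"dy":-2,"dz":-1.5,"rx":0,"ry":0,"rz":0,"hand":255},{"dx":-0.5,"dy":-2.5,"dz":-3,"rx":0,"ry":0,"rz":0,"hand":255},{"dx":-1,"dy":-2.5,"dz":-4.5,"rx":0,"ry":0,"rz":0,"hand":255},{"dx":-1.5,"dy":-2,"dz":-6,"rx":0,"ry":0,"rz":0,"hand":255},{"dx":-1.5,"dy":-1.5,"dz":-7,"rx":0,"ry":0,"rz":0,"hand":255},{"dx":-1.5,"dy":-1,"dz":-7,"rx":0,"ry":0,"rz":0,"hand":255},{"dx":-1.5,"dy":-1,"dz":-7,"rx":0,"ry":0,"rz":0,"hand":255},{"dx":-1.5,"dy":-1,"dz":-7,"rx":0,"ry":0,"rz":0,"hand":255},{"dx":-1.5,"dy":-1,"dz":-7,"rx":0,"ry":0,"rz":0,"hand":255}]'
python3 - <<'E'
from h import *
go([.473,.02,.2],0)
x=snap("wrist","w30.png"); w=snap("scene","s30.png"); d=snap("side","d30.png",(150,160,400,330),3.1)
for n,q in(("wr",x),("sc",w),("si",d)):
  for t in ["lid","lid_bar","toggle_tip","nozzle_1","cup","fluted_ring","butter"]:
    for r in ctrl.mark_of(t,q)[:1]: print(n,t,[round(float(v),4) for v in r["point"]],round(r["conf"],2))
im=x["pixels"][:,:,::-1].copy(); a=np.linspace(0,6.283,80)
c=(.6055,-.0515)
for rr,z in((.05,.12),(.05,.095)): cv2.polylines(im,[proj(x,np.c_[c[0]+rr*np.cos(a),c[1]+rr*np.sin(a),0*a+z]).astype(int)],True,(0,0,255),1)
cv2.imwrite("pics/w30b.png",im)
E
```

```text
time: 36.58
eef_pos: [0.4374, -0.0222, 0.2738]
ee_rot: [0.002, 1.0, 0.001, -0.003]
contact_force: [0.3, -0.1, -0.4]
grip_width: 0.0001
t=36.58 pos [ 0.4374 -0.0222  0.2738] yaw 0.1 w 0.0001 F [ 0.3 -0.1 -0.4]
d [ 1.44 -1.69  2.94] r [0.04 0.06 0.02] rows~ 3.0
wr toggle_tip [0.4695, -0.0809, 0.1005] 0.75
wr fluted_ring [0.5428, 0.2165, -0.003] 0.33
wr butter [0.3663, -0.1885, -0.0058] 0.92
sc lid [0.6018, -0.0513, 0.0983] 0.59
sc lid_bar [0.5988, -0.0527, 0.1322] 0.55
sc cup [0.75, 0.0784, 0.002] 0.87
sc fluted_ring [0.7375, 0.2255, 0.0023] 0.89
sc butter [0.3567, -0.1873, -0.0035] 0.9
si lid [0.6008, -0.0505, 0.0942] 0.94
si lid_bar [0.6015, -0.0497, 0.1323] 0.89
si toggle_tip [0.47, -0.081, 0.1022] 0.58
si cup [0.7454, 0.0762, 0.003] 0.54
si fluted_ring [0.7388, 0.2216, -0.0011] 0.52
si butter [0.3601, -0.1835, -0.0003] 0.71
```

View pics/w30b.png

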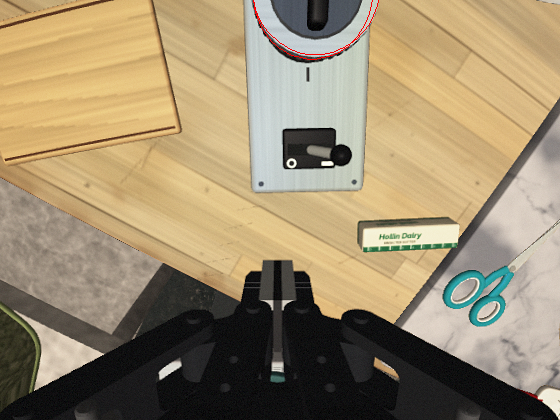

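View pics/s30.png

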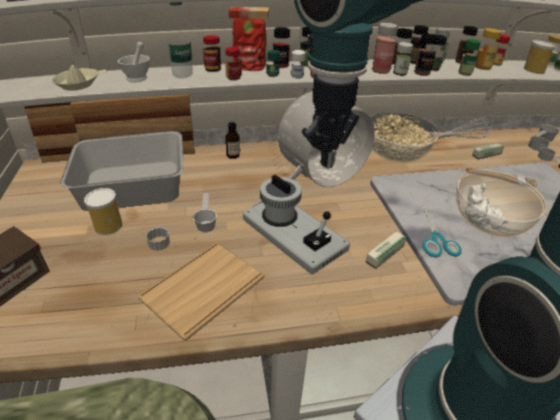

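View pics/d30.png

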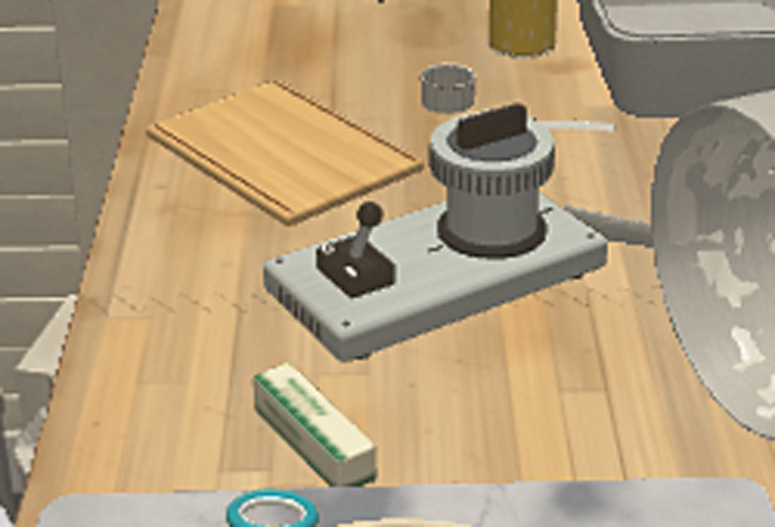

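Run:
```python
from bench import ctrl
print(ctrl.sign_off())
```

```text
the job is handed in; nothing more can be done
None
```

The washer job is done and handed in at about 37 s of the 208 s allowed. The sign-off reports no verdict.

I switched the washer off and dropped the four nozzles from the board into the pot. Then I lowered the lid into the thread opening, screwed it clockwise to the end stop, let go, and switched the washer back on.

**What the last checks showed:**
- **Nozzles:** four were seen inside the pot before the lid went on, one lying on the others below the rim. The board is empty.
- **Lid:** by the gripper's height, its origin was about 20 mm below the rim when home. The bar was about 4° off the washer's x. It looked level in the side view. The thread held it against a pull of about 40 N, and the end stop resisted further turning.
- **Toggle:** the ball leans to the side with the white bar, at y about −0.081, so it is on.
- **Other things:** the cup, fluted ring and butter are where they started, to within measuring error. The gripper is clear of everything.

**Where readings disagreed:** the networks' last marks put the lid's centre 3 to 5 mm nearer the robot than my pot centre. Their heights for it ranged from about 17 to 21 mm below the rim. The thread's play is only about 2.5 mm, and the side view showed the lid centred on the pot, so I took these as mark error.

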